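# Put the drained bottle in the carousel and the jar on the balance

## Robot

A 6-joint arm with a two-finger parallel gripper is mounted at the origin on the work surface. World frame = base frame: x ahead of the robot, y to its left, z up, the work surface at z = 0. Lengths are in m, angles in rad, forces in N, time in s.
With the tool pointing down it reaches from about 0.425 to 0.95 m from the base axis. Payload 3.5 kg.
Tool frame: the origin (TCP) lies at the very end of the fingers, on their centre line; the grasp point (between the pads) lies 19 mm behind it (tcp_to_grasp is the distance from the TCP to the grasp point, in m); z points along the fingers, y is the direction in which the jaws open and shut (so a half turn about z gives the same grasp; the last joint's range is limited). The gripper opens to 85 mm and grips with 20 to 120 N. Pads are 22 mm wide; open, the fingers measure 114 mm over their backs; the gripper's body (76 mm by 85 mm) begins 54 mm behind the grasp point. The pads swing forward as they close: fully open they stand 13 mm farther back than shut.
Start: joints at [1.065, 0.286, 1.577, -0, 1.279, -0.15], TCP at [0.235, 0.633, 0.202] pointing down, gripper open.
Joint ranges: [-2.77, 2.77], [-0.9, 2.22], [0.21, 2.48], [-1.53, 4.67], [0.24, 2.81], [-2.84, 2.84]. Speed limits (rad/s): [2.79, 2.79, 3.14, 3.14, 3.14, 3.14].

## Interface

Orientations are given as a unit quaternion [x, y, z, w].
In Python, from plant import * gives the robot as it stands. The module is installed in compiled form; this text tells all that it offers.
- The arm moves only by the tool arm_command, never from a script. Its argument "steps" is a list of rows, each a list of 3 entries, a list of its own where there are three numbers: the turn, a rotation vector about the tool's x, y, z in rad, then the shift along the tool's x, y, z in m, then the gripper command: -1 is shut, 1 is fully open, values between are in proportion. A call has 1 to 12 rows; each row is the pose to reach, as a shift and turn from the pose measured when the call began, along the tool's axes at that moment; what a row does not reach only later rows make up. A row lasts 1/8 s, in which the tool goes at most 62.5 mm and 10.7 degrees, less where a joint would pass 70% of its speed; a pose out of reach is approached as far as the arm can. A call with a gripper value outside its range is refused whole. The fingers move at their own pace and stop on an object; "force" is the grip in N (left out, the last holds). Time passes only in rows, so rows that repeat a pose let the fingers close. It gives the time, the measured TCP pose, the force and the opening at its end, in the units of the state.
- get_state(): the state, without advancing time (a new reading comes with each control period).
- read_camera(name): name is "scene" or "top"; returns a dict with "frame" (480x640x3 uint8, red, green, blue), "vfov" (degrees; the focal length in pixels is half the picture's height over the tangent of half this angle, whatever the lens; pixels are square), "cx", "cy" (the principal point, pixels), "dist" ([k1, k2, p1, p2, k3] as OpenCV has them; the pictures are not rectified), "position" and "rotation" of the camera in the world. Camera axes: x right, y up, looking along -z (the intrinsics and any distortion apply to the point x, -y, -z); pixel columns grow to the right and rows downward; lengths in m; the calibration is good to about 2 mm. A picture is of the moment at which its call begins. There is no depth.
- sign_off(): hands the job in, once; it reports no verdict.
The state is a dict: "time": time; "qpos": joint angles; "dq": joint speeds; "joint_efforts": joint torques, N m; "eef_pos": TCP position; "tcp_rot": TCP orientation; "contact_force": force on the tool from outside, world axes, zero at the start; "wrist_torque": the same for the moment, N m; "opening": opening from 0.0 (shut) to 1.0 (fully open).
Only numpy, scipy, OpenCV 4.12 (cv2) and the standard library are available. Lean on these libraries where they do the work, as an engineer would, in place of code of your own. Each camera call takes 0.05 s, during which the arm holds its last target.

## Task

The two containers have drained on their slanted rests and go back to work: first turn the carousel by its post until its empty bay squarely faces the open front, then stand the tall bottle upright in that bay, and after that stand the squat jar upright in the middle of the balance pan. Set them down gently without dropping or tipping them over, let go of both, leave the bay facing the front, and do not disturb the other things on the bench.

Things in the scene. Friction and masses are not known exactly. Their poses are not given: they have to be found in the camera images.
- bottle: Tall, narrow reagent bottle: clear glass, paper label, black screw cap, 125 mm tall. Body 48 mm diameter up to 70 mm, shoulder to a 26 mm neck at 86 mm, cap 32 mm diameter from 95 to 125 mm. About 0.18 kg (varies). Origin at the centre of its underside, z along its axis to the cap. Starts leaning 30 degrees in bottle_rest, its cap towards the robot.
- jar: Squat, wide jar: clear glass, paper label, wide black lid, 86 mm tall. Body 60 mm diameter up to 52 mm, lid 56 mm diameter from 60 to 86 mm. About 0.20 kg (varies). Origin at the centre of its underside, z along its axis to the lid. Starts leaning 30 degrees in jar_rest, its lid towards the robot.
- bottle_rest: The bottle's fixed white plastic draining rest, 110 x 62 mm, origin under its centre on the bench. A face 30 degrees from vertical and a ledge square to it hold the bottle with its top leaning to the rest's -x; its underside centre starts at (33, 0, 24) mm in this frame. Face and side lips (2 mm clear) reach 70 and 40 mm up the bottle's length; nothing is above.
- jar_rest: The jar's fixed white plastic draining rest, 110 x 74 mm, origin under its centre on the bench. A face 30 degrees from vertical and a ledge square to it hold the jar with its top leaning to the rest's -x; its underside centre starts at (38, 0, 27) mm in this frame. Face and side lips (2 mm clear) reach 70 and 40 mm up the jar's length; nothing is above.
- carousel (a joint): Angle of the carousel's white disc (280 mm), rad: 0 = empty bay squarely facing the open front; positive is anticlockwise from above. Starts at 0.65 to 1.4, stops at -2 and 2, stays where left (friction 0.15 N m). Four bays with walls 4 mm thick, tops 65 mm above the bench; three hold fixed contents: tube block and tip box beside the empty one (75 mm high), amber bottle opposite (130 mm).
- axle (a point): Point on the carousel's vertical turning axis, 30 mm above the bench (disc top). Its x axis points from the open front of the carousel to its back.
- post (a point): Point on the axis of the carousel's upright round steel handle post, 14 mm diameter, 100 mm above the bench and 13 mm below the post's top; at the rim end of a wall, 128 mm from the axle, 45 degrees clockwise (from above) from the middle of the empty bay. Turns with the disc: pinch it and carry it round the axle.
- bay (a point): Middle of the floor of the carousel's one empty bay, on the disc top, 84 mm from the axle; about 54 mm free all round. Turns with the disc.
- carousel_base: The carousel's fixed grey base, 270 mm square, origin under its centre. A clear hood covers the rear half: roof 30 to 160 mm behind the axle (base +x), 192 mm above the bench, 314 mm wide, with side walls but no back. The front half is open; a small grey pointer fin, 30 mm high, stands 152 mm in front of the axle (-x), at the middle of the open front.
- pan (a point): Centre of the top face of the balance's round steel pan: 120 mm diameter, 72 mm above the bench; fixed, does not sink.
- balance: White top-pan laboratory balance, 260 x 180 mm, housing 55 mm tall, display towards the robot; origin under its centre, pan centre 30 mm towards its +x. Fixed.
- beaker: Bystander: glass beaker, 60 mm diameter, 75 mm tall.
- flask: Bystander: glass conical flask, 76 mm diameter, 113 mm tall.
- tip_box: Bystander: white pipette-tip box with red top, 85 x 70 x 63 mm.
- dish: Bystander: flat covered dish, 90 mm diameter, 17 mm high.
- spray: Bystander: white spray bottle, 70 mm diameter, 170 mm tall.
- tube_rack: Bystander: green tube rack, 100 x 60 mm, 42 mm high.
- eraser: Bystander: white eraser, 45 x 20 x 12 mm, lying on the bench.

How it is judged:
By the outcome, as a careful person would: the job done as asked, in the order asked, and still so for the second after the job is handed in, with the robot touching nothing.
It also fails if it takes over 67 s, if anything falls off the work surface, if the arm or the gripper's body presses on something with over 40 N, if the wrist force passes 120 N, or if a joint passes its speed limit or range.

## Working session

There is one attempt and no reset: what is moved stays moved. The work goes in short steps, Python scripts to look and compute and a tool call to move; the robot and the scene stay as the last step left them, time stands still between calls to the robot, and variables do not carry over. Pictures are saved under pics/ and viewed, and the job is handed in when it is done.

Besides the shell and the picture viewer there is one more tool, called after "Call:" in YAML: its name, and indented under it one key for each argument. arm_command: Moves the arm, as the interface text tells. Its arguments: {"type":"object","properties":{"steps":{"type":"array"},"force":{"type":"number"}},"required":["steps"]}

```bash
mkdir -p pics; ls; python3 - <<'E'
from plant import *
import cv2,numpy as np
s=get_state()
for k,v in s.items(): print(k,v)
for n in("scene","top"):
    c=read_camera(n)
    cv2.imwrite(f"pics/{n}0.png",cv2.cvtColor(c["frame"],cv2.COLOR_RGB2BGR))
    print({k:v for k,v in c.items() if k!="frame"})
E
```

```text
pics
time 0.0
qpos [ 1.06500511e+00  2.87210928e-01  1.57815790e+00  3.95441415e-05
  1.27859285e+00 -1.50007800e-01]
dq [-2.69318425e-04  1.70541966e-03 -1.53587036e-05 -9.77634325e-04
  1.35283031e-03 -1.41006391e-03]
joint_efforts [-6.57736236e-04 -4.05970001e+01 -2.92629898e+01 -1.31443780e-04
  5.70871387e-03 -7.68139046e-06]
eef_pos [0.23473684 0.63210829 0.20102742]
tcp_rot [ 1.76960452e-01  9.84217250e-01 -1.11530791e-03 -3.99397403e-04]
contact_force [ 0.85799276 -0.13468534 -0.12489125]
wrist_torque [-0.01599443 -0.04114029  0.00135939]
opening 0.9978490548764297
{'vfov': 57.656016998261954, 'cx': 322.3465793405123, 'cy': 245.70855676249698, 'dist': array([-0.06202882,  0.        ,  0.        ,  0.        ,  0.        ]), 'position': array([0.7318804 , 0.61521342, 0.79535818]), 'rotation': array([0.04824101, 0.37658122, 0.92011849, 0.096132  ])}
{'vfov': 53.457263704245676, 'cx': 316.02194687602605, 'cy': 241.95829422524096, 'dist': array([-0.08887532,  0.        ,  0.        ,  0.        ,  0.        ]), 'position': array([ 0.50205165, -0.04818192,  1.31194024]), 'rotation': array([ 0.01739638, -0.020952  , -0.70275353,  0.71091199])}
```

View pics/scene0.png

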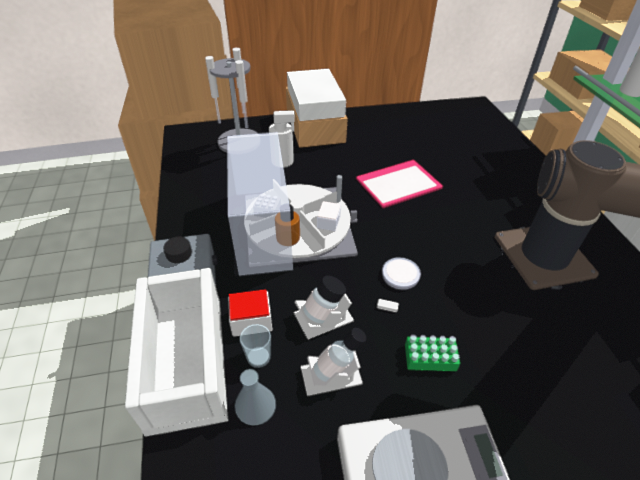

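View pics/top0.png

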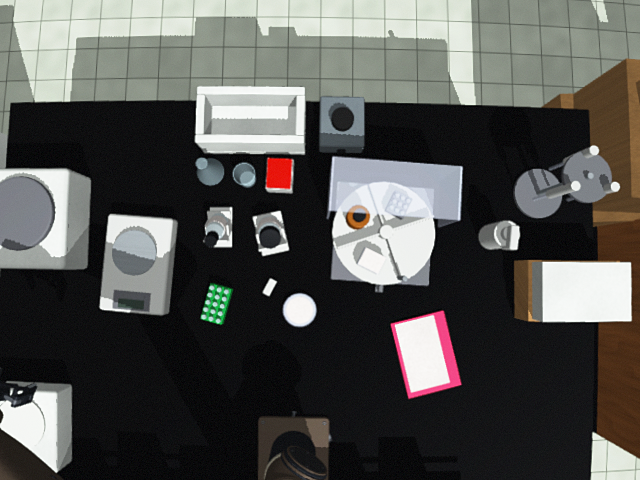

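```bash
cat > h.py <<'E'
from plant import *
import cv2,numpy as np
from scipy.spatial.transform import Rotation as R
def K(c):
    f=240/np.tan(np.radians(c["vfov"])/2); return np.array([[f,0,c["cx"]],[0,f,c["cy"]],[0,0,1.]])
def ray(c,px):
    p=np.asarray(px,float).reshape(-1,1,2)
    u=cv2.undistortPoints(p,K(c),c["dist"]).reshape(-1,2)
    d=np.c_[u[:,0],-u[:,1],-np.ones(len(u))]
    return R.from_quat(c["rotation"]).apply(d)
def onz(c,px,z):
    d=ray(c,px);o=c["position"]
    return o+d*((z-o[2])/d[:,2])[:,None]
def proj(c,P):
    q=R.from_quat(c["rotation"]).inv().apply(np.asarray(P,float).reshape(-1,3)-c["position"])*[1,-1,-1]
    return cv2.projectPoints(q,np.zeros(3),np.zeros(3),K(c),c["dist"])[0].reshape(-1,2)
def tri(c1,p1,c2,p2):
    o1,o2=c1["position"],c2["position"];d1=ray(c1,p1)[0];d2=ray(c2,p2)[0]
    A=np.c_[d1,-d2];t=np.linalg.lstsq(A,o2-o1,rcond=None)[0]
    a=o1+t[0]*d1;b=o2+t[1]*d2
    return (a+b)/2,np.linalg.norm(a-b)
def crop(c,x,y,w,h,name,s=4):
    f=cv2.cvtColor(c["frame"],cv2.COLOR_RGB2BGR)[y:y+h,x:x+w]
    f=cv2.resize(f,None,fx=s,fy=s,interpolation=cv2.INTER_CUBIC)
    for i in range(0,w,20): cv2.putText(f,str(x+i),(i*s,10),0,.35,(0,255,255),1);cv2.line(f,(i*s,12),(i*s,18),(0,255,255),1)
    for i in range(0,h,20): cv2.putText(f,str(y+i),(0,i*s+4),0,.35,(0,255,255),1);cv2.line(f,(24,i*s),(30,i*s),(0,255,255),1)
    cv2.imwrite("pics/"+name+".png",f)
E
python3 - <<'E'
from h import *
t=read_camera("top");s=read_camera("scene")
crop(t,310,150,160,145,"t_car",5)
crop(t,190,150,110,140,"t_obj",4)
crop(s,220,120,150,150,"s_car",4)
crop(s,280,260,110,140,"s_obj",4)
crop(t,90,200,100,120,"t_bal",4)
print(onz(t,[[137,250],[214,238],[270,236],[387,231],[217,228],[270,232]],0))
E
```

```text
[[ 0.54506759  0.44384714  0.        ]
 [ 0.5809849   0.22795705  0.        ]
 [ 0.58829946  0.07280841  0.        ]
 [ 0.60599057 -0.25049269  0.        ]
 [ 0.60881945  0.22025094  0.        ]
 [ 0.59936595  0.07299565  0.        ]]
```

View pics/t_car.png

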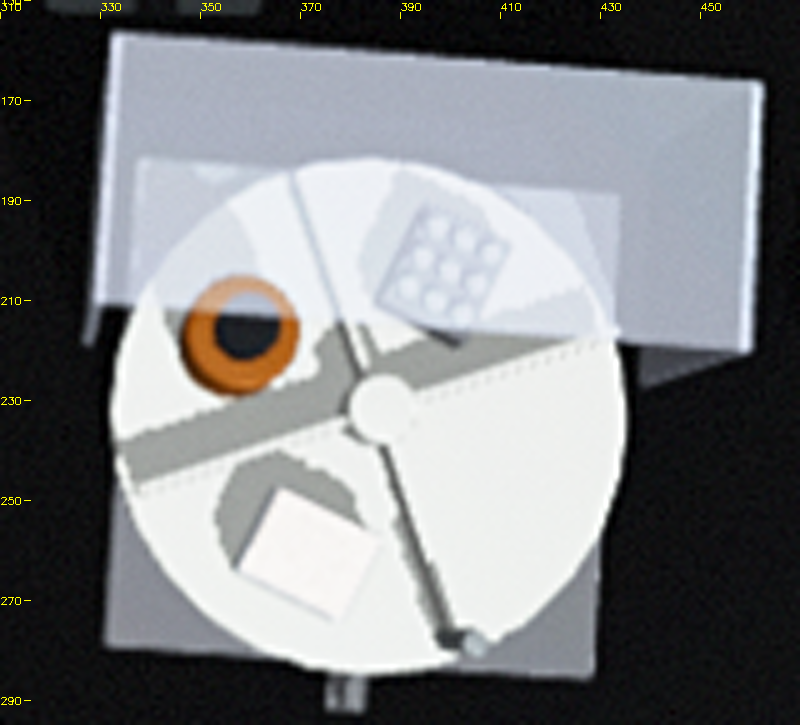

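View pics/t_obj.png

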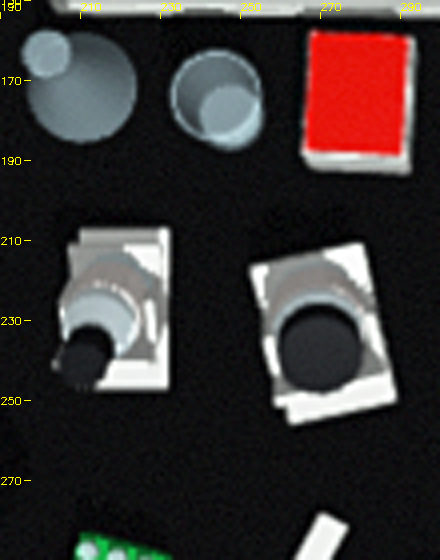

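View pics/s_car.png

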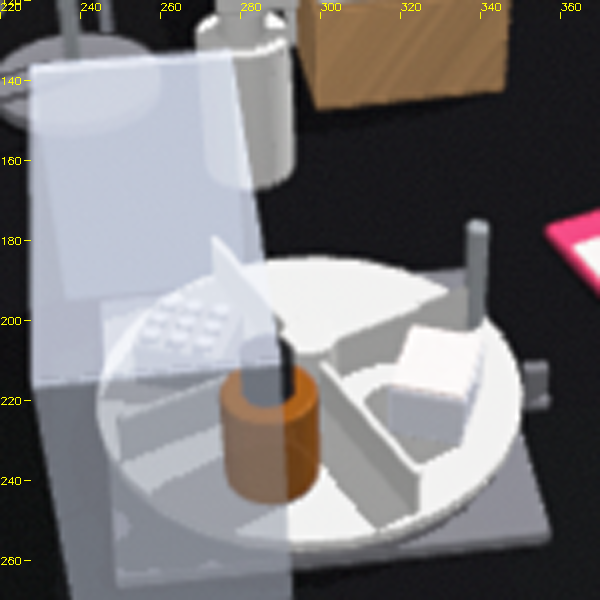

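View pics/s_obj.png

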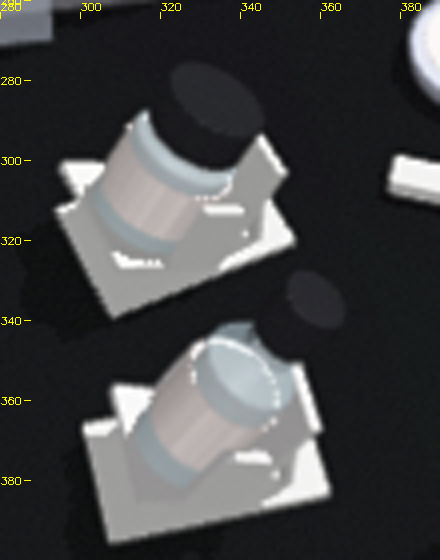

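View pics/t_bal.png

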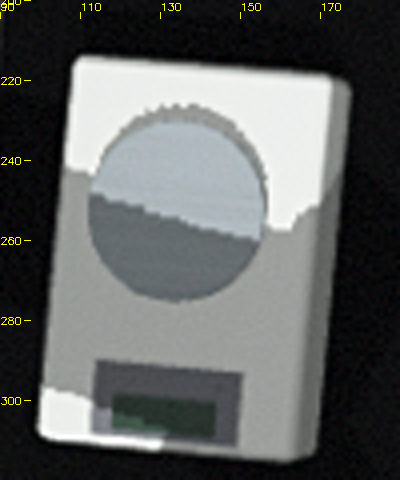

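```bash
cat > m1.py <<'E'
from h import *
from scipy.optimize import least_squares
t=read_camera("top");s=read_camera("scene")
def circ(P):
    f=lambda v:np.hypot(P[:,0]-v[0],P[:,1]-v[1])-v[2]
    r=least_squares(f,[*P.mean(0)[:2],.1],loss="soft_l1",f_scale=.001); return r.x,np.std(f(r.x))
g=t["frame"].astype(float).min(2)
# disc rim in front half, directions in image from left over down to right
pts=[]
c0=np.array([384,232])
for a in np.radians(np.arange(5,176,3)):
    d=np.array([np.cos(a),np.sin(a)])
    rs=np.arange(44,60,.25)
    v=cv2.remap(g.astype(np.float32),(c0[0]+rs*d[0]).astype(np.float32)[None],(c0[1]+rs*d[1]).astype(np.float32)[None],cv2.INTER_LINEAR)[0]
    i=np.where(v>180)[0]
    if len(i) and i[-1]<len(rs)-1: pts.append(c0+rs[i[-1]]*d)
print(len(pts)); P=onz(t,pts,.03); c,sd=circ(P); print("axle",c,sd)
# pointer fin & post top
p=onz(t,[[378,288]],.03)[0]; print("fin",p[:2], np.degrees(np.arctan2(*(c[:2]-p[:2])[::-1])))
for px in ([404.2,278.3],): print("post top z.113",onz(t,[px],.113)[0])
a,e=tri(t,[404.2,278.3],s,[338.5,176]);print("tri post top",a,e)
v=onz(t,[[404.2,278.3]],.113)[0][:2]-c[:2]; print("post r,ang",np.hypot(*v),np.degrees(np.arctan2(v[1],v[0])))
# base front edge
b=onz(t,[[331,279.5],[428.5,285.5],[430,250],[332,248]],.0);print("base",b[:,:2])
# wall ends
# pan
fp=t["frame"].astype(int)
pp=[]
gg=t["frame"].astype(np.float32).min(2)
E
python3 m1.py
```

```text
56
axle [ 0.59919695 -0.23626495  0.13901992] 0.0025628154834639464
fin [ 0.44970712 -0.22222602] -5.365042762713304
post top z.113 [ 0.47804976 -0.27712637  0.113     ]
tri post top [ 0.48030163 -0.27716162  0.11643456] 0.004576498478071836
post r,ang 0.12785264148907766 -161.36140048505948
base [[ 0.47051518 -0.09669943]
 [ 0.45649499 -0.36645545]
 [ 0.55468657 -0.37057667]
 [ 0.55715982 -0.0985942 ]]
```

```bash
cat >> m1.py <<'E'
print("----")
pts=np.array(pts);P=onz(t,pts,.03)
res=np.hypot(P[:,0]-c[0],P[:,1]-c[1])-.14
print(np.round(res*1000,1))
h=onz(t,[[333,157],[462.5,166.5],[460,220],[330,211]],.192);print("hood",h[:,:2],np.degrees(np.arctan2(-(h[0]-h[1])[0],(h[0]-h[1])[1])),np.degrees(np.arctan2(-(h[3]-h[2])[0],(h[3]-h[2])[1])))
for z in(0.,.02,.03): 
    q=onz(t,[[379,292]],z)[0];print("fin z",z,q[:2])
print(proj(t,[[*(c[:2]),.065]]),proj(s,[[*(c[:2]),.065]]))
crop(t,370,265,60,40,"fin",12)
crop(s,320,160,60,80,"fins",8)
E
python3 m1.py | sed -n '/----/,$p'
```

```text
----
[ -0.9  -1.1  -2.   -0.8  -1.7  -2.   -1.5  -0.4   0.1  -0.1  -0.3  -0.5
  -0.   -0.9  -1.1  -0.6  -0.1  -0.3  -1.1  -0.5 -11.4 -16.3  -1.6  -0.3
  -1.1  -1.2  -1.9  -2.   -1.4  -0.7  -0.8  -1.5  -2.2  -0.8  -2.2  -1.5
  -0.2   0.5  -0.2  -0.8  -0.8  -0.8  -0.8  -0.7  -1.4  -0.7  -0.6  -0.6
  -1.3  -0.5  -0.5  -1.1  -1.1  -1.1  -1.   -3. ]
hood [[ 0.76618112 -0.09162936]
 [ 0.74866709 -0.40352477]
 [ 0.61930555 -0.39599635]
 [ 0.63653619 -0.08566406]] -3.213984314659548 -3.177982472447103
fin z 0.0 [ 0.43752866 -0.22913285]
fin z 0.02 [ 0.43851229 -0.22637433]
fin z 0.03 [ 0.4390041  -0.22499507]
[[385.40410836 231.6032056 ]] [[297.55576285 206.92935225]]
```

View pics/fin.png

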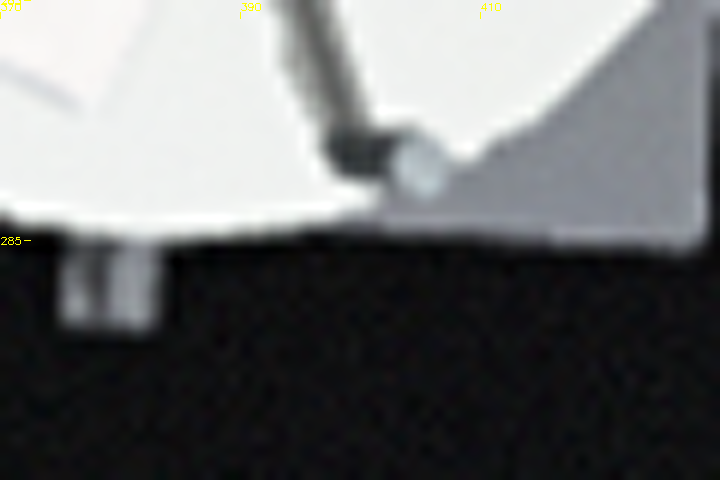

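View pics/fins.png

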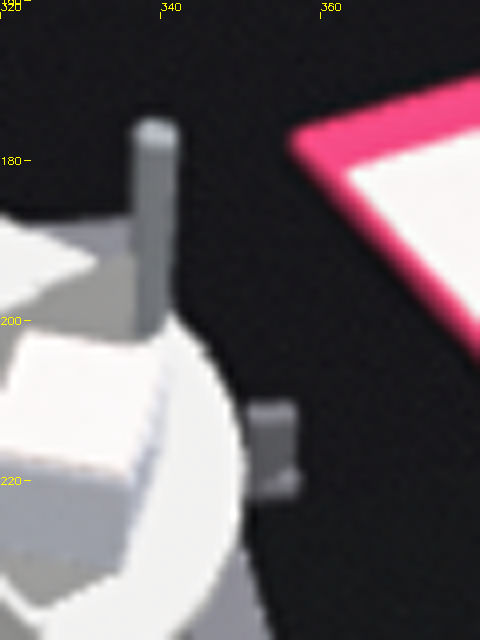

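```bash
python3 - <<'E'
from h import *
t=read_camera("top");s=read_camera("scene")
crop(t,200,200,40,55,"tb",11)
crop(t,248,205,45,55,"tj",11)
crop(s,295,325,72,75,"sb",8)
crop(s,288,268,70,75,"sj",8)
E
```

```text
(no output)
```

View pics/tb.png

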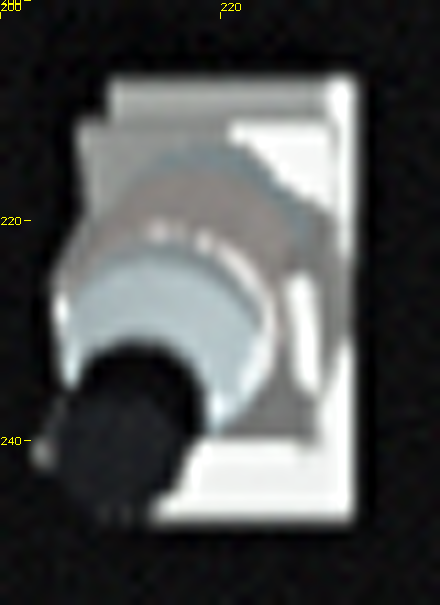

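View pics/tj.png

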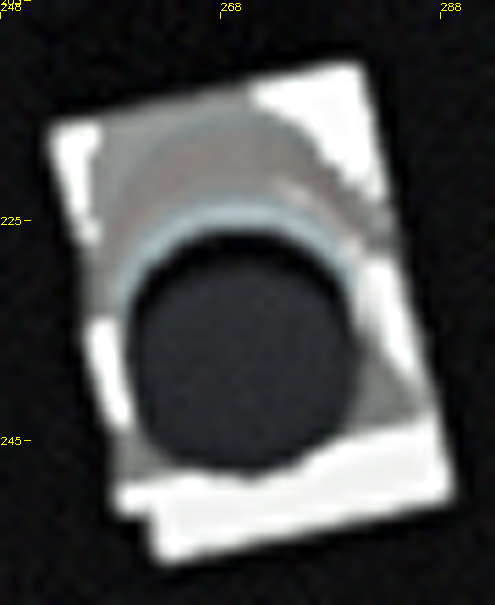

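View pics/sb.png

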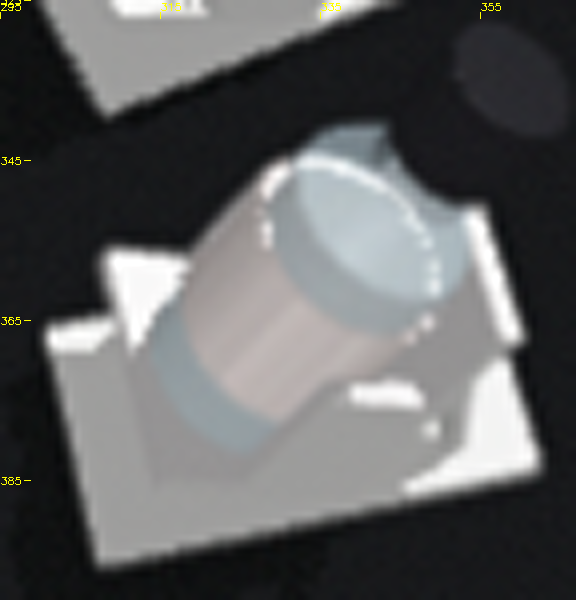

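View pics/sj.png

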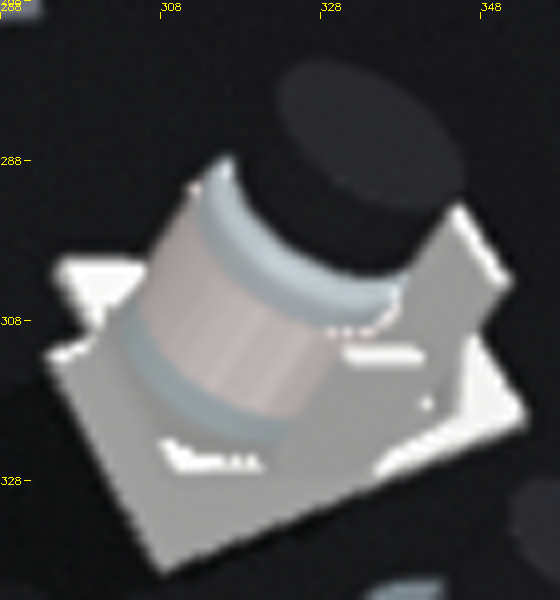

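```bash
cat > m2.py <<'E'
from h import *
t=read_camera("top");s=read_camera("scene")
for nm,near,capS,capT,W,capr,tl in (("bottle",[[306.9,395.9],[362.75,383.4]],[359,335],[210.9,241.5],.062,[-.0295,0,.13225],[[232.2,247.3],[232.3,207]]),("jar",[[308.4,339.6],[354,320.5]],[334.25,284.6],[270.1,238.8],.074,[-.005,0,.1015],[[289,250.3],[280.5,211]])):
    q=onz(s,near,0);d=q[0]-q[1];L=np.hypot(*d[:2]);yaw=np.arctan2(d[1],d[0])
    Rz=R.from_euler("z",yaw)
    o=q.mean(0)+Rz.apply([0,-W/2,0])
    print(nm,"L",L,"yaw",np.degrees(yaw),"origin",o)
    for z in(0,.02): 
        e=onz(t,tl,z);print(" top edge yaw",z,np.degrees(np.arctan2(*(e[1]-e[0])[:2][::-1])),e[:,:2])
    c,err=tri(s,capS,t,capT);print(" cap tri",c,err,"pred",o+Rz.apply(capr), "->origin from cap",c-Rz.apply(capr))
    print(" cap at z in top",onz(t,[capT],capr[2])[0][:2],"scene",onz(s,[capS],capr[2])[0][:2])
E
python3 m2.py
```

```text
bottle L 0.11244358987631983 yaw 1.4844097689024214 origin [0.61198496 0.20911956 0.        ]
 top edge yaw 0 1.1137047845784307 [[0.55584904 0.17681127]
 [0.66772345 0.17898614]]
 top edge yaw 0.02 1.1137047845784285 [[0.55502892 0.17338134]
 [0.66519785 0.17552305]]
 cap tri [0.5644923  0.20823125 0.1295067 ] 0.0002725661427604827 pred [0.58249486 0.20835537 0.13225   ] ->origin from cap [ 0.5939824   0.20899544 -0.0027433 ]
 cap at z in top [0.56422001 0.20768392] scene [0.56531017 0.20986336]
jar L 0.11098605975908728 yaw 14.383607363485238 origin [0.5957282  0.06857547 0.        ]
 top edge yaw 0 13.03858727611261 [[0.54944083 0.01978377]
 [0.6579788  0.04491874]]
 top edge yaw 0.02 13.038587276112619 [[0.5487184  0.01874766]
 [0.65560175 0.04349945]]
 cap tri [0.57457291 0.06307915 0.10120213] 0.00013992451879598202 pred [0.59088493 0.06733341 0.1015    ] ->origin from cap [ 5.79416181e-01  6.43212185e-02 -2.97871507e-04]
 cap at z in top [0.57448841 0.06307307] scene [0.57470648 0.06329302]
```

```bash
cat > m3.py <<'E'
from h import *
t=read_camera("top");s=read_camera("scene")
sh,e=tri(s,[338.75,354],t,[215.2,229.4]);cap,_=tri(s,[359,335],t,[210.9,241.5])
print(sh,e,cap); d=cap-sh;print(np.linalg.norm(d),np.degrees(np.arctan2(np.hypot(*d[:2]),d[2])),np.degrees(np.arctan2(-d[1],-d[0])))
# hypotheses: draw circle rings for given underside, yaw, lean
def rings(im,c,u,yaw,lean,lst):
    Rr=R.from_euler("z",yaw)*R.from_euler("y",-lean)
    a=np.linspace(0,2*np.pi,60)
    for z,r,col in lst:
        P=u+Rr.apply(np.c_[r*np.cos(a),r*np.sin(a),np.full(60,z)])
        cv2.polylines(im,[np.round((proj(c,P))*16).astype(int)],True,col,1,cv2.LINE_AA,4) 
import sys
def draw(c,name,box,items):
    x,y,w,h=box;S=8
    im=cv2.cvtColor(c["frame"],cv2.COLOR_RGB2BGR)[y:y+h,x:x+w];im=cv2.resize(im,None,fx=S,fy=S,interpolation=cv2.INTER_CUBIC)
    for u,yaw,lean,lst in items:
        Rr=R.from_euler("z",yaw)*R.from_euler("y",-lean);a=np.linspace(0,2*np.pi,60)
        for z,r,col in lst:
            P=proj(c,u+Rr.apply(np.c_[r*np.cos(a),r*np.sin(a),np.full(60,z)]))
            P=(P-[x,y]+.5)*S
            cv2.polylines(im,[np.round(P).astype(int)],True,col,1,cv2.LINE_AA)
    cv2.imwrite("pics/"+name+".png",im)
B=[(0,.024,(0,255,0)),(.07,.024,(0,255,255)),(.095,.016,(255,0,0)),(.125,.016,(0,0,255))]
J=[(0,.03,(0,255,0)),(.052,.03,(0,255,255)),(.06,.028,(255,0,0)),(.086,.028,(0,0,255))]
r=np.radians
def under(cap,yaw,l,H): return cap-R.from_euler("z",yaw).apply([-H*np.sin(l),0,H*np.cos(l)])
yb,yj=r(1.3),r(13.7)
capb=np.array([.5645,.2083,.1310]);capj=np.array([.5745,.0631,.1013])
for l in (30,):
    it=[(under(capb,yb,r(l),.125),yb,r(l),B),(under(capj,yj,r(l),.086),yj,r(l),J)]
    print(it[0][0],it[1][0])
    draw(t,"ov_t",(200,195,95,65),it);draw(s,"ov_s",(288,265,80,135),it)
im=cv2.imread("pics/ov_s.png");cv2.imwrite("pics/ov_s.png",cv2.resize(im,None,fx=.55,fy=.55,interpolation=cv2.INTER_AREA))
E
python3 m3.py
```

```text
[0.59930485 0.20890305 0.07731365] 0.0010278564966125186 [0.5644923  0.20823125 0.1295067 ]
0.06274137486644418 33.70804605119513 1.1055465675728875
[0.62698391 0.20971796 0.02274682] [0.61627661 0.07328404 0.02682182]
```

View pics/ov_t.png

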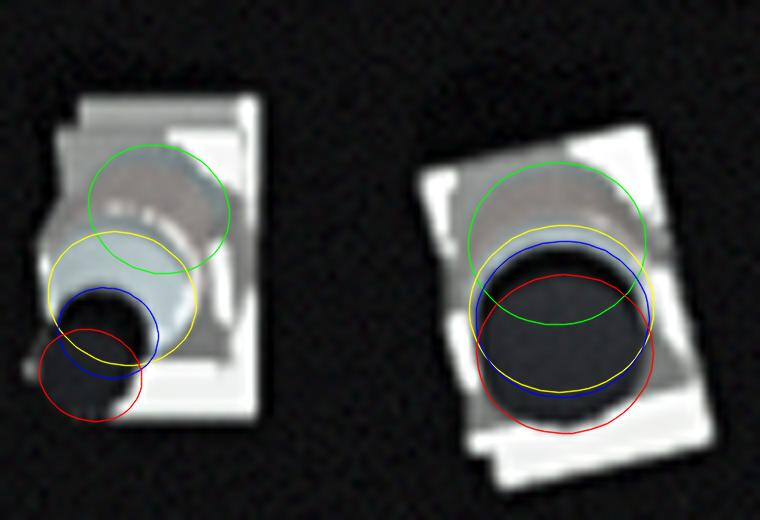

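View pics/ov_s.png

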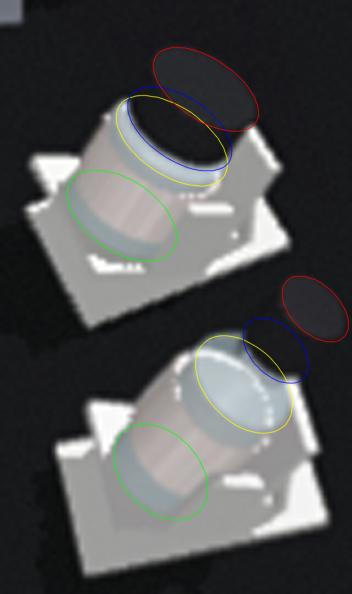

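```bash
cat >> m3.py <<'E'
for l,nm in((30,"a"),(34,"b")):
    B2=[(z,.024,(0,255,255)) for z in(0,.035,.062,.07)]+[(.095,.016,(255,0,0)),(.125,.016,(0,0,255))]
    it=[(under(capb,yb,r(l),.125),yb,r(l),B2),(under(capj,yj,r(l),.086),yj,r(l),J)]
    draw(s,"os_"+nm,(295,325,75,73),it);draw(t,"ot_"+nm,(200,200,50,73),it)
a=[cv2.imread(f"pics/{p}.png") for p in("os_a","os_b")]
cv2.imwrite("pics/os.png",cv2.resize(np.hstack(a),None,fx=.66,fy=.66))
a=[cv2.imread(f"pics/{p}.png") for p in("ot_a","ot_b")]
cv2.imwrite("pics/ot.png",np.hstack(a))
E
python3 m3.py >/dev/null
```

```text
(no output)
```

View pics/os.png

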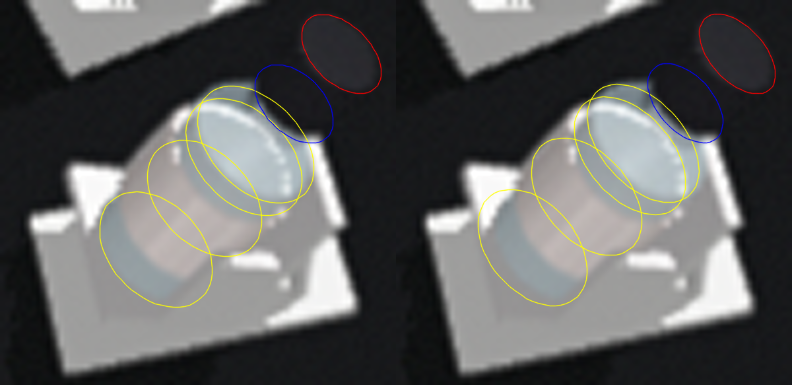

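View pics/ot.png

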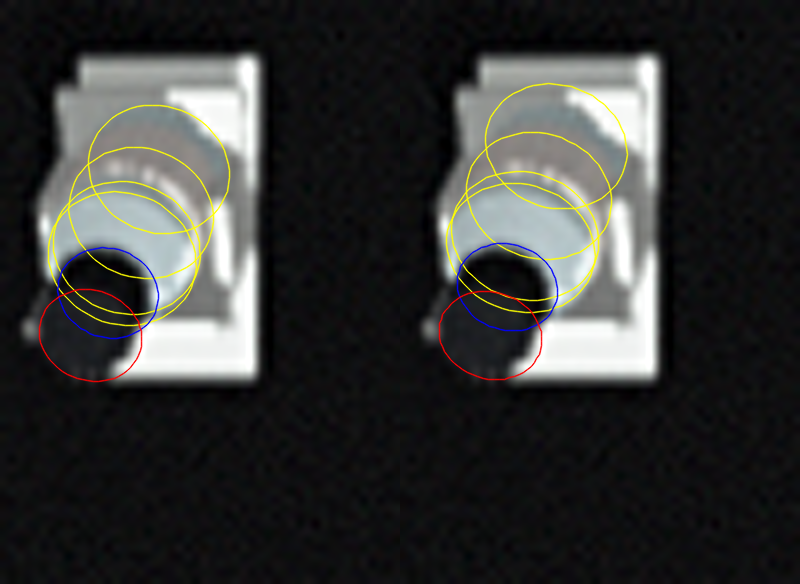

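```bash
python3 - <<'E'
from h import *
t=read_camera("top");s=read_camera("scene")
print(onz(t,[[134.4,252.7],[112,252.7],[156.75,252.7],[134.4,230.25],[134.4,275.2]],.072))
crop(s,330,400,190,80,"s_pan",4)
q=np.array([.55,.44,.072])
E
```

```text
[[0.53550864 0.42363988 0.072     ]
 [0.53470241 0.48441132 0.072     ]
 [0.53629232 0.36360524 0.072     ]
 [0.59474511 0.42555696 0.072     ]
 [0.47640826 0.42192897 0.072     ]]
```

View pics/s_pan.png

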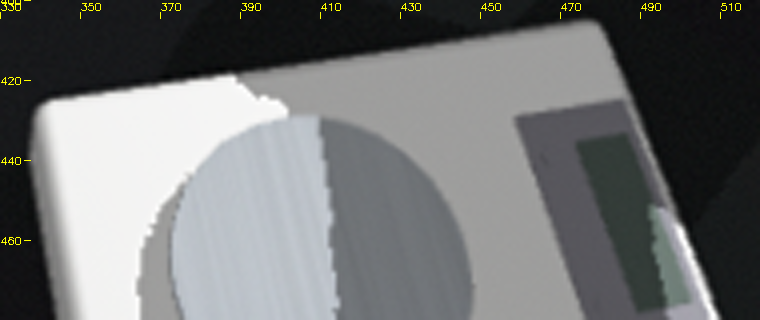

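```bash
cat >> h.py <<'E'
def rot(psi,lean=0.,ly=0.):
    """tool down, jaw y at yaw psi (deg). """
    p=np.radians(psi);y=np.array([np.cos(p),np.sin(p),0]);z=np.array([0,0,-1.])
    return R.from_matrix(np.c_[np.cross(y,z),y,z])
def rows(tg):
    s=get_state();p=np.array(s["eef_pos"]);Rc=R.from_quat(s["tcp_rot"])
    m=Rc.as_matrix();print("t",round(s["time"],2),"pos",np.round(p,4),"yaw",round(np.degrees(np.arctan2(m[1,1],m[0,1])),1),"tilt",round(np.degrees(np.arccos(-m[2,2])),2),"F",np.round(s["contact_force"],1),"open",round(s["opening"],3),"q",np.round(s["qpos"],2))
    for P,Q in tg:
        print(np.round((Rc.inv()*Q).as_rotvec(),3).tolist(),np.round(Rc.inv().apply(np.array(P)-p),4).tolist())
E
python3 -c "
from h import *
rows([([.5,.2,.2],rot(90)),([.4778,-.2785,.15],rot(108.8))])"
```

```text
t 0.9 pos [0.2351 0.6327 0.2025] yaw 69.6 tilt 0.0 F [-0.3  1.1  0.6] open 1.001 q [ 1.06  0.29  1.58 -0.    1.28 -0.15]
[0.0, 0.0, -0.356] [-0.399, -0.3134, 0.0025]
[0.0, 0.0, -0.684] [-0.5449, -0.7696, 0.0524]
```

Call:
arm_command:
  steps:
    - [[0,0,-0.36],[-0.4,-0.313,0.0],0.4]
    - [[0,0,-0.36],[-0.4,-0.313,0.0],0.4]
    - [[0,0,-0.36],[-0.4,-0.313,0.0],0.4]
    - [[0,0,-0.36],[-0.4,-0.313,0.0],0.4]
    - [[0,0,-0.36],[-0.4,-0.313,0.0],0.4]
    - [[0,0,-0.36],[-0.4,-0.313,0.0],0.4]
    - [[0,0,-0.36],[-0.4,-0.313,0.0],0.4]
    - [[0,0,-0.36],[-0.4,-0.313,0.0],0.4]
    - [[0,0,-0.68],[-0.545,-0.77,0.03],0.4]
    - [[0,0,-0.68],[-0.545,-0.77,0.03],0.4]
    - [[0,0,-0.68],[-0.545,-0.77,0.03],0.4]
    - [[0,0,-0.68],[-0.545,-0.77,0.03],0.4]

```text
time: 2.4
eef_pos: [0.4873, -0.038, 0.1878]
tcp_rot: [-0.162, 0.987, -0.0, 0.001]
contact_force: [0.6, 0.4, -0.2]
opening: 0.701
```

```bash
python3 -c "
from h import *
rows([([.4778,-.2785,.16],rot(108.8)),([.4778,-.2785,.08],rot(108.8))])"
```

```text
t 2.4 pos [ 0.4873 -0.038   0.1878] yaw 108.6 tilt 0.08 F [ 0.6  0.4 -0.2] open 0.701 q [-0.29 -0.12  2.04  0.    1.22 -2.18]
[-0.001, 0.001, -0.004] [0.0857, -0.2249, 0.0279]
[-0.001, 0.001, -0.004] [0.0858, -0.2249, 0.1079]
```

Call:
arm_command:
  steps:
    - [[0,0,0],[0.0857,-0.225,0.028],-0.1]
    - [[0,0,0],[0.0857,-0.225,0.028],-0.1]
    - [[0,0,0],[0.0857,-0.225,0.028],-0.1]
    - [[0,0,0],[0.0857,-0.225,0.028],-0.1]
    - [[0,0,0],[0.0857,-0.225,0.028],-0.1]
    - [[0,0,0],[0.0857,-0.225,0.028],-0.1]

```text
time: 3.15
eef_pos: [0.4777, -0.2781, 0.1597]
tcp_rot: [-0.161, 0.987, 0.0, 0.001]
contact_force: [-0.2, 0.4, -0.2]
opening: 0.446
```

```bash
python3 -c "
from h import *
rows([([.4778,-.2785,.16],rot(108.8)),([.4778,-.2785,.08],rot(108.8))])
t=read_camera('top');s=read_camera('scene');crop(t,350,200,110,110,'t1',5);crop(s,290,120,110,110,'s1',5)"
```

```text
t 3.15 pos [ 0.4777 -0.2781  0.1597] yaw 108.6 tilt 0.07 F [-0.2  0.4 -0.2] open 0.446 q [-0.71  0.06  1.92  0.    1.17 -2.61]
[0.0, 0.001, -0.004] [0.0, -0.0004, -0.0003]
[0.0, 0.001, -0.004] [0.0001, -0.0004, 0.0797]
```

View pics/s1.png

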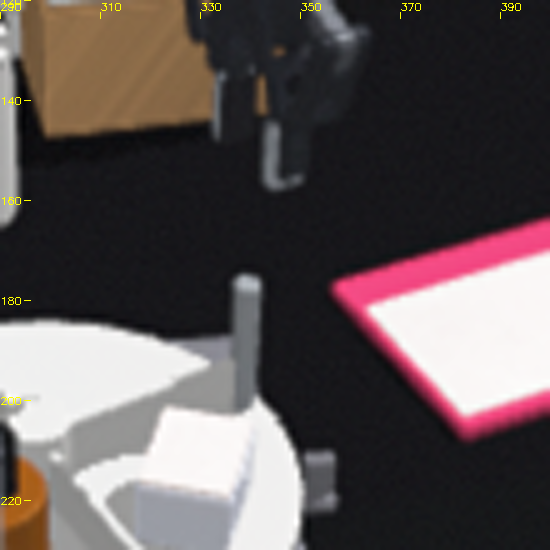

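View pics/t1.png

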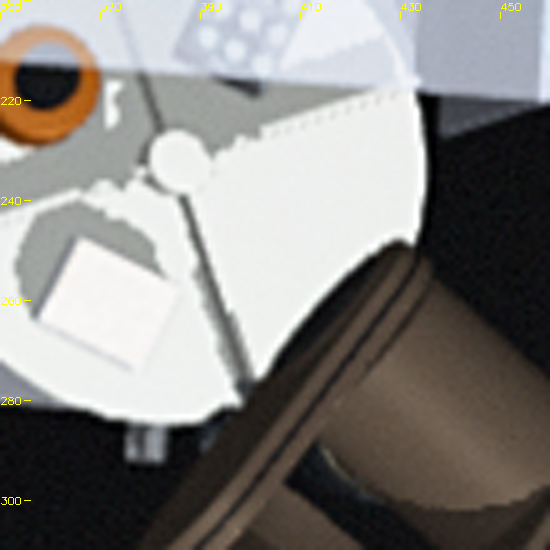

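Call:
arm_command:
  force: 30
  steps:
    - [[0,0,0],[0,0,0.03],-0.1]
    - [[0,0,0],[0,0,0.06],-0.1]
    - [[0,0,0],[0,0,0.08],-0.1]
    - [[0,0,0],[0,0,0.08],-0.1]
    - [[0,0,0],[0,0,0.08],-1]
    - [[0,0,0],[0,0,0.08],-1]
    - [[0,0,0],[0,0,0.08],-1]
    - [[0,0,0],[0,0,0.08],-1]

```text
time: 4.25
eef_pos: [0.4793, -0.2777, 0.0817]
tcp_rot: [-0.162, 0.987, -0.001, 0.002]
contact_force: [0.8, 2.0, 5.3]
opening: 0.123
```

```bash
python3 -c "
from h import *
s=get_state();p=np.array(s['eef_pos']);A=np.array([.5985,-.2375])
v=p[:2]-A;print(np.hypot(*v),np.degrees(np.arctan2(v[1],v[0]))%360, s['wrist_torque'])
a0=np.degrees(np.arctan2(v[1],v[0]))%360
tg=[]
for a in np.linspace(a0,131.8,10)[1:]:
    tg.append(([A[0]+.128*np.cos(np.radians(a)),A[1]+.128*np.sin(np.radians(a)),.08],rot(a-90)))
rows(tg)
t=read_camera('top');s=read_camera('scene');crop(s,290,120,110,110,'s2',5)"
```

```text
0.1257836349222675 198.62710111566213 [ 0.28330541 -0.1793799   0.02646011]
t 4.25 pos [ 0.4793 -0.2777  0.0817] yaw 108.7 tilt 0.25 F [0.8 2.  5.3] open 0.123 q [-0.71  0.15  1.97  0.    1.01 -2.61]
[-0.002, 0.004, 0.13] [0.0011, 0.0165, 0.0016]
[-0.002, 0.004, 0.26] [-0.0021, 0.0328, 0.0016]
[-0.002, 0.004, 0.389] [-0.0074, 0.0485, 0.0016]
[-0.002, 0.004, 0.519] [-0.0146, 0.0634, 0.0016]
[-0.001, 0.004, 0.649] [-0.0238, 0.0772, 0.0016]
[-0.001, 0.004, 0.778] [-0.0346, 0.0898, 0.0016]
[-0.001, 0.004, 0.908] [-0.047, 0.1008, 0.0016]
[-0.0, 0.005, 1.037] [-0.0607, 0.1101, 0.0016]
[-0.0, 0.005, 1.167] [-0.0755, 0.1176, 0.0016]
```

View pics/s2.png

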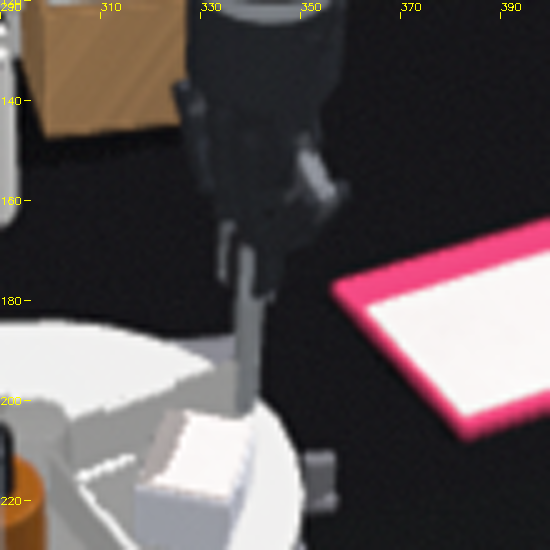

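Call:
arm_command:
  steps:
    - [[0,0,0.13],[0.001,0.0165,0],-1]
    - [[0,0,0.26],[-0.002,0.0328,0],-1]
    - [[0,0,0.389],[-0.0074,0.0485,0],-1]
    - [[0,0,0.519],[-0.0146,0.0634,0],-1]
    - [[0,0,0.649],[-0.0238,0.0772,0],-1]
    - [[0,0,0.778],[-0.0346,0.0898,0],-1]
    - [[0,0,0.908],[-0.047,0.1008,0],-1]
    - [[0,0,1.037],[-0.0607,0.1101,0],-1]
    - [[0,0,1.167],[-0.0755,0.1176,0],-1]
    - [[0,0,1.167],[-0.0755,0.1176,0],-1]

```text
time: 5.6
eef_pos: [0.5155, -0.1433, 0.0819]
tcp_rot: [0.408, 0.913, -0.0, 0.005]
contact_force: [6.0, -4.0, -2.3]
opening: 0.118
```

```bash
python3 -c "
from h import *
rows([([.5132,-.1421,.08],rot(41.8))])
t=read_camera('top');s=read_camera('scene');crop(t,310,150,160,145,'t3',5);crop(s,220,100,160,170,'s3',4)"
```

```text
t 5.6 pos [ 0.5155 -0.1433  0.0819] yaw 41.8 tilt 0.63 F [ 6.  -4.  -2.3] open 0.118 q [-0.46  0.11  2.02 -0.    1.   -1.19]
[0.004, 0.01, 0.0] [0.0025, -0.0009, 0.0019]
```

View pics/s3.png

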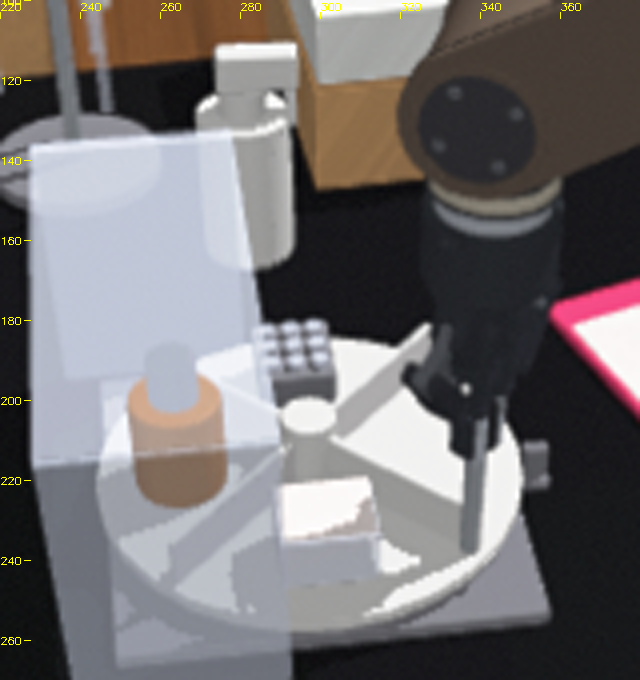

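View pics/t3.png

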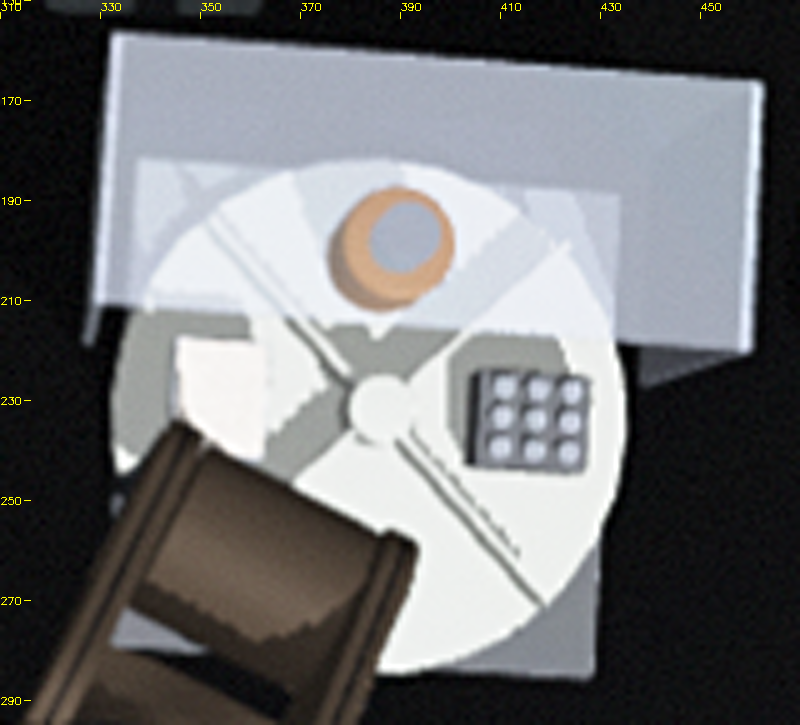

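Call:
arm_command:
  steps:
    - [[0,0,0],[0.0,0,0],-0.5]
    - [[0,0,0],[0.0,0,0],-0.3]
    - [[0,0,0],[0.0,0,0],-0.1]
    - [[0,0,0],[0,0,-0.04],-0.1]
    - [[0,0,0],[0,0,-0.09],-0.1]
    - [[0,0,0],[0,0,-0.15],0.2]
    - [[0,0,0],[-0.05,0.03,-0.18],0.2]
    - [[0,0,0],[-0.05,0.15,-0.18],0.2]
    - [[0,0,0],[-0.05,0.2,-0.18],0.2]
    - [[0,0,0],[-0.05,0.2,-0.18],0.2]

```text
time: 6.95
eef_pos: [0.6971, -0.0448, 0.2627]
tcp_rot: [0.408, 0.913, -0.0, 0.005]
contact_force: [-0.1, -0.1, 0.3]
opening: 0.598
```

```bash
python3 -c "
from h import *
rows([([.5132,-.1421,.08],rot(41.8))])
t=read_camera('top');s=read_camera('scene');crop(t,310,150,160,145,'t4',5);cv2.imwrite('pics/s4.png',cv2.cvtColor(s['frame'],cv2.COLOR_RGB2BGR));np.save('t4.npy',t['frame'])"
```

```text
t 6.95 pos [ 0.6971 -0.0448  0.2627] yaw 41.9 tilt 0.58 F [-0.1 -0.1  0.3] open 0.598 q [-0.21  0.3   1.46 -0.    1.38 -0.94]
[0.003, 0.01, 0.001] [0.0521, -0.2024, 0.1815]
```

View pics/s4.png

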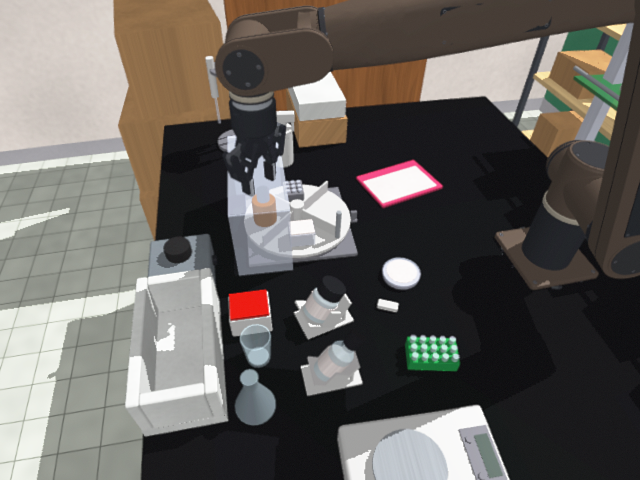

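View pics/t4.png

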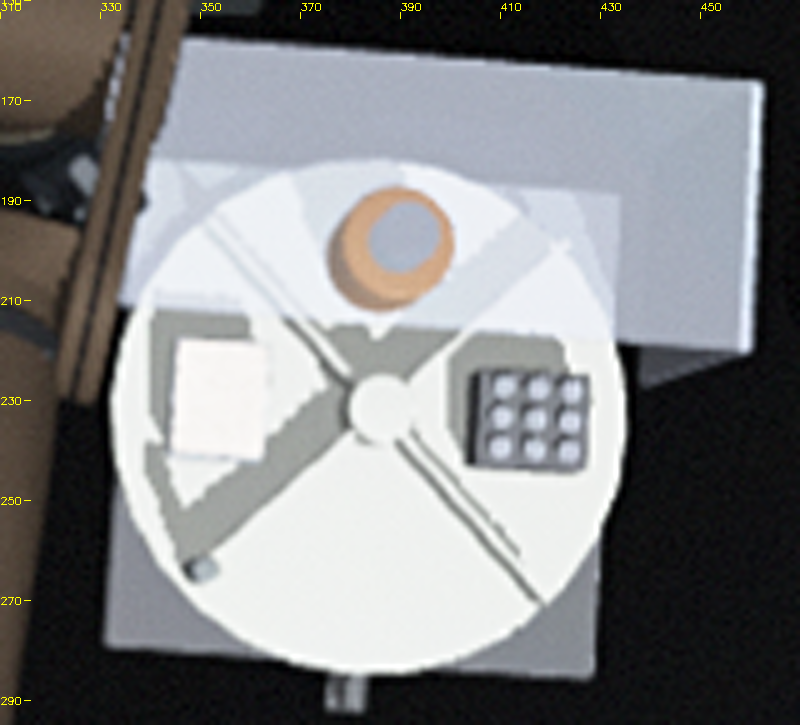

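```bash
python3 -c "
from h import *
t=read_camera('top')
p=onz(t,[[350.4,263.4]],.113)[0][:2]
A=np.array([.5985,-.2375])
for a in (A,[.5992,-.2363],[.598,-.239]):
  v=p-a;print(p,np.hypot(*v),np.degrees(np.arctan2(v[1],v[0]))+45)
w=onz(t,[[400,244.5+.0],[417.3,269.5]],.065);d=w[1]-w[0]
W=lambda a,b:(lambda w:np.degrees(np.arctan2(w[1][1]-w[0][1],w[1][0]-w[0][0]))%180)(onz(t,[a,b],.065))
print(W([310+405/5,150+445/5],[310+540/5,150+603/5]),W([310+210/5,150+215/5],[310+350/5,150+378/5]),'target',131.8-90)
print('tube edges',W([310+478/5,150+370/5],[310+590/5,150+376/5]),W([310+590/5,150+376/5],[310+584/5,150+472/5]))
print('tip edges',W([310+177/5,150+340/5],[310+270/5,150+340/5]),W([310+170/5,150+455/5],[310+262/5,150+460/5]))
"
```

```text
[ 0.51417101 -0.14094199] 0.12819839419745424 176.13235300003944
[ 0.51417101 -0.14094199] 0.12776180815265203 176.72280085467725
[ 0.51417101 -0.14094199] 0.12900648561533687 175.52685926208719
41.0423892394266 41.0290321368594 target 41.80000000000001
tube edges 87.7086357067373 176.2823272660182
tip edges 90.72693394904593 87.55905491531783
```

```bash
python3 - <<'E'
from h import *
t=read_camera('top');s=read_camera('scene')
crop(t,365,210,50,45,'hubt',12);crop(s,280,190,60,50,'hubs',12)
print(tri(t,[386.4,231.6],s,[297,203.7]))
E
```

```text
(array([ 0.59931553, -0.23764623,  0.0745603 ]), np.float64(0.0016919131782639587))
```

View pics/hubt.png

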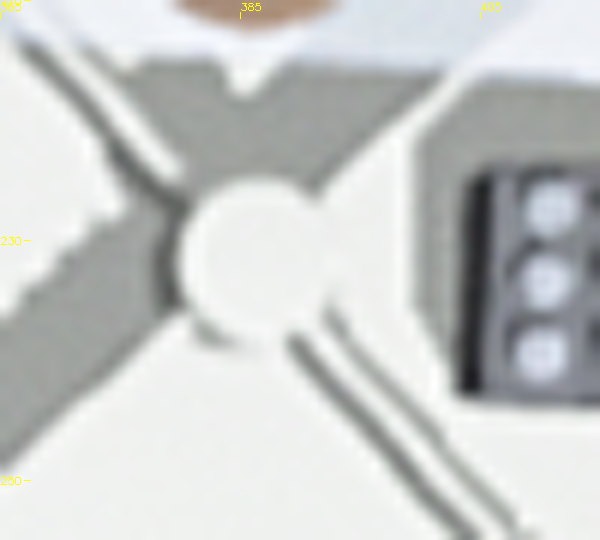

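View pics/hubs.png

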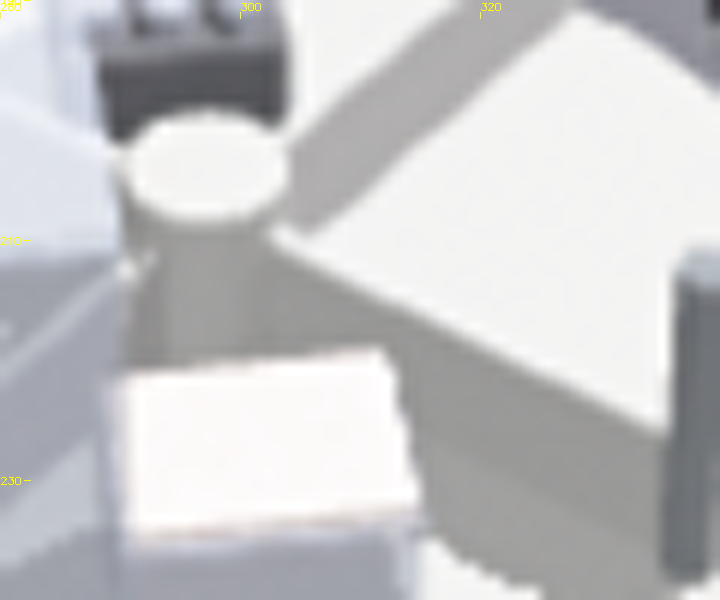

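```bash
cat >> h.py <<'E'
def rotlean(psi,lean):
    """tool along the axis of a thing leaning to -x of its rest (yaw psi deg), jaw along rest y"""
    p,l=np.radians(psi),np.radians(lean)
    a=np.array([-np.sin(l)*np.cos(p),-np.sin(l)*np.sin(p),np.cos(l)]);y=np.array([-np.sin(p),np.cos(p),0])
    return R.from_matrix(np.c_[np.cross(y,-a),y,-a]),a
E
python3 -c "
from h import *
Q,a=rotlean(1.2,30);cap=np.array([.5645,.2080,.1315])
pre=cap+.07*a; g=cap-.037*a
print(pre,g)
rows([(pre,Q),(g,Q)])"
```

```text
[0.52950768 0.20726702 0.19212178] [0.58299594 0.20838743 0.09945706]
t 7.2 pos [ 0.6953 -0.0467  0.2625] yaw 41.9 tilt 0.55 F [ 0.3  0.9 -0.7] open 0.598 q [-0.21  0.29  1.46 -0.    1.38 -0.94]
[-0.227, -0.481, -0.84] [0.3005, 0.0458, 0.0677]
[-0.227, -0.481, -0.84] [0.2665, 0.0862, 0.1608]
```

Call:
arm_command:
  steps:
    - [[-0.227,-0.481,-0.84],[0.3,0.046,0.068],0.5]
    - [[-0.227,-0.481,-0.84],[0.3,0.046,0.068],0.5]
    - [[-0.227,-0.481,-0.84],[0.3,0.046,0.068],0.5]
    - [[-0.227,-0.481,-0.84],[0.3,0.046,0.068],0.5]
    - [[-0.227,-0.481,-0.84],[0.3,0.046,0.068],0.5]
    - [[-0.227,-0.481,-0.84],[0.3,0.046,0.068],0.5]
    - [[-0.227,-0.481,-0.84],[0.3,0.046,0.068],0.5]
    - [[-0.227,-0.481,-0.84],[0.3,0.046,0.068],0.5]
    - [[-0.227,-0.481,-0.84],[0.3,0.046,0.068],0.5]

```text
time: 8.32
eef_pos: [0.5311, 0.2061, 0.1927]
tcp_rot: [-0.009, 0.966, 0.002, 0.259]
contact_force: [-0.2, -0.1, 0.7]
opening: 0.747
```

```bash
python3 -c "
from h import *
Q,a=rotlean(1.2,30);cap=np.array([.5645,.2080,.1315])
rows([(cap+.07*a,Q),(cap-.037*a,Q)])
t=read_camera('top');s=read_camera('scene');crop(s,280,230,150,150,'s5',4)"
```

```text
t 8.32 pos [0.5311 0.2061 0.1927] yaw 91.0 tilt 30.06 F [-0.2 -0.1  0.7] open 0.747 q [ 0.25 -0.21  2.17 -0.19  0.67 -1.22]
[-0.001, 0.001, -0.002] [0.0016, 0.0012, -0.0003]
[-0.001, 0.001, -0.002] [0.0017, 0.0013, 0.1067]
```

View pics/s5.png

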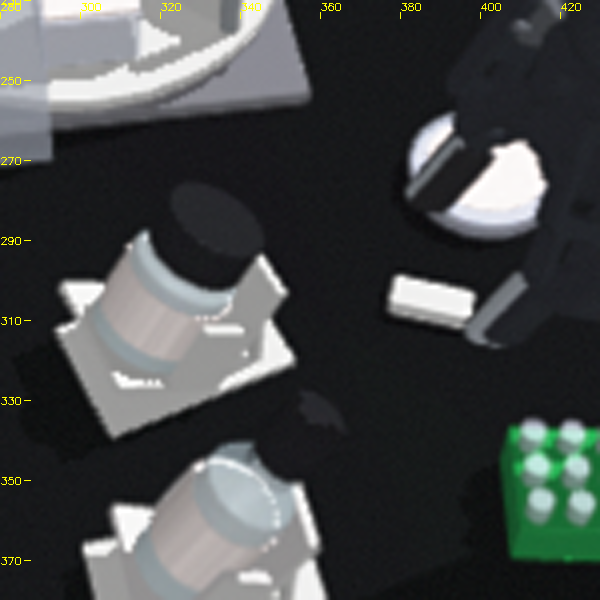

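```bash
python3 -c "
from h import *
s=read_camera('scene');st=get_state();m=R.from_quat(st['tcp_rot']).as_matrix();p=np.array(st['eef_pos'])
for b in(0,.01,.019): print(b,[np.round(proj(s,p-b*m[:,2]+k*.032*m[:,1])[0],1).tolist() for k in(-1,0,1)])
Q,a=rotlean(1.2,30);cap=np.array([.5645,.2080,.1315]);print(proj(s,cap))"
```

```text
0 [[374.9, 295.8], [380.8, 310.3], [387.0, 325.7]]
0.01 [[378.2, 292.3], [384.2, 306.7], [390.5, 322.1]]
0.019 [[381.1, 289.0], [387.2, 303.5], [393.7, 318.8]]
[[359.12347559 334.2849208 ]]
```

Call:
arm_command:
  force: 35
  steps:
    - [[0,0,0],[0.001,0.001,0.03],0.5]
    - [[0,0,0],[0.001,0.001,0.06],0.5]
    - [[0,0,0],[0.001,0.001,0.085],0.5]
    - [[0,0,0],[0.001,0.001,0.1],0.5]
    - [[0,0,0],[0.001,0.001,0.105],0.5]
    - [[0,0,0],[0.001,0.001,0.106],0.2]
    - [[0,0,0],[0.001,0.001,0.106],0.2]

```text
time: 9.35
eef_pos: [0.5831, 0.2087, 0.1008]
tcp_rot: [-0.009, 0.966, 0.003, 0.26]
contact_force: [0.2, -0.3, -0.0]
opening: 0.601
```

```bash
python3 -c "
from h import *
Q,a=rotlean(1.2,30);cap=np.array([.5645,.2080,.1315])
rows([(cap-.037*a,Q)])
t=read_camera('top');s=read_camera('scene');crop(s,290,280,120,120,'s6',5);crop(t,170,180,110,110,'t6',4)"
```

```text
t 9.35 pos [0.5831 0.2087 0.1008] yaw 91.1 tilt 30.1 F [ 0.2 -0.3 -0. ] open 0.601 q [ 0.23  0.04  2.13 -0.23  0.46 -1.18]
[-0.0, 0.002, -0.001] [0.0007, -0.0003, 0.0011]
```

View pics/s6.png

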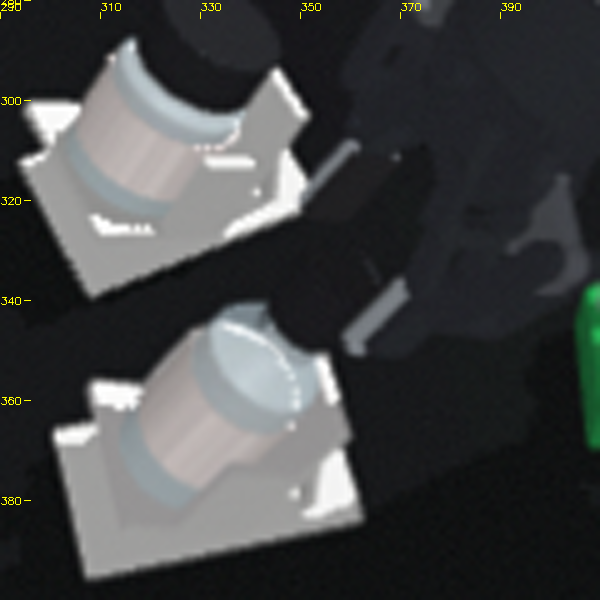

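View pics/t6.png

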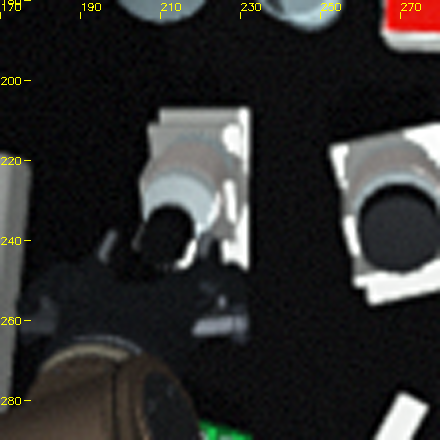

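Call:
arm_command:
  force: 55
  steps:
    - [[0,0,0],[0.0,0.0,0.001],-1]
    - [[0,0,0],[0.0,0.0,0.001],-1]
    - [[0,0,0],[0.0,0.0,0.001],-1]
    - [[0,0,0],[0.0,0.0,0.001],-1]
    - [[0,0,0],[0.0,0.0,0.001],-1]
    - [[0,0,0],[0.0,0.0,0.001],-1]

```text
time: 10.2
eef_pos: [0.5837, 0.209, 0.101]
tcp_rot: [-0.009, 0.966, 0.003, 0.26]
contact_force: [-4.8, 0.1, 5.3]
opening: 0.334
```

```bash
python3 -c "
from h import *
Q,a=rotlean(1.2,30);cap=np.array([.5645,.2080,.1315])
rows([(cap-.037*a,Q)])
t=read_camera('top');s=read_camera('scene');crop(s,290,280,120,120,'s7',5)"
```

```text
t 10.2 pos [0.5837 0.209  0.101 ] yaw 91.1 tilt 30.15 F [-4.8  0.1  5.3] open 0.334 q [ 0.23  0.04  2.13 -0.23  0.46 -1.18]
[-0.0, 0.003, -0.001] [0.0014, -0.0006, 0.001]
```

View pics/s7.png

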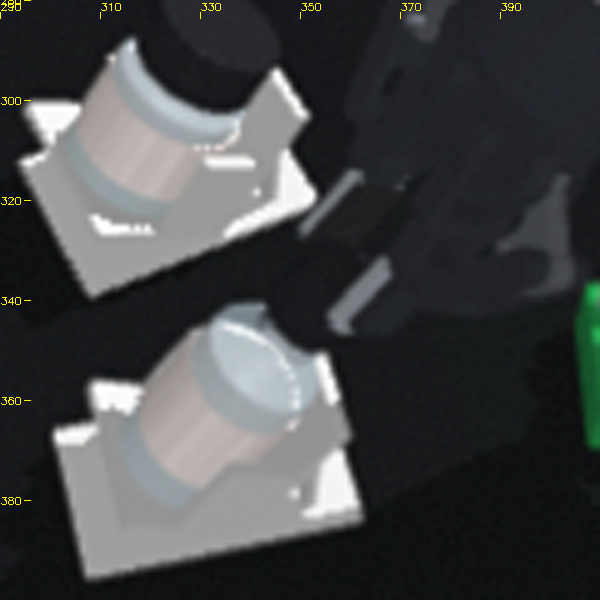

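```bash
python3 -c "
from h import *
rows([([.52,.12,.27],rot(91)),([.5152,-.2318,.25],rot(91)),([.5152,-.2318,.122],rot(91))])"
```

```text
t 10.3 pos [0.5837 0.209  0.101 ] yaw 91.1 tilt 30.16 F [-5.3  0.6  5.9] open 0.343 q [ 0.23  0.04  2.13 -0.23  0.46 -1.18]
[0.001, 0.526, 0.002] [-0.0283, -0.0876, -0.179]
[0.001, 0.526, 0.002] [-0.0083, -0.4393, -0.1678]
[0.001, 0.526, 0.002] [0.0561, -0.4394, -0.0571]
```

Call:
arm_command:
  steps:
    - [[0,0,0],[-0.001,0,-0.01],-1]
    - [[0,0,0],[-0.002,0,-0.03],-1]
    - [[0,0,0],[-0.003,0,-0.055],-1]
    - [[0,0,0],[-0.003,0,-0.085],-1]
    - [[0,0,0],[-0.003,0,-0.105],-1]
    - [[0,0.1,0],[-0.006,-0.005,-0.125],-1]
    - [[0,0.2,0],[-0.012,-0.02,-0.14],-1]
    - [[0,0.3,0],[-0.017,-0.04,-0.155],-1]
    - [[0,0.4,0],[-0.023,-0.06,-0.167],-1]
    - [[0,0.48,0],[-0.027,-0.08,-0.175],-1]
    - [[0,0.526,0],[-0.0283,-0.0876,-0.179],-1]
    - [[0,0.526,0],[-0.0283,-0.0876,-0.179],-1]

```text
time: 11.8
eef_pos: [0.5203, 0.1195, 0.2699]
tcp_rot: [-0.009, 1.0, 0.0, 0.0]
contact_force: [0.4, 0.4, -2.3]
opening: 0.337
```

```bash
python3 -c "
from h import *
rows([([.5152,-.2318,.25],rot(91)),([.5152,-.2318,.122],rot(91))])
t=read_camera('top');s=read_camera('scene');cv2.imwrite('pics/s8.png',cv2.cvtColor(s['frame'],cv2.COLOR_RGB2BGR))"
```

```text
t 11.8 pos [0.5203 0.1195 0.2699] yaw 91.1 tilt 0.05 F [ 0.4  0.4 -2.3] open 0.337 q [ 0.04 -0.07  1.85  0.    1.37 -1.55]
[0.001, 0.001, 0.001] [0.0116, -0.3512, 0.0196]
[0.001, 0.001, 0.001] [0.0117, -0.3513, 0.1476]
```

View pics/s8.png

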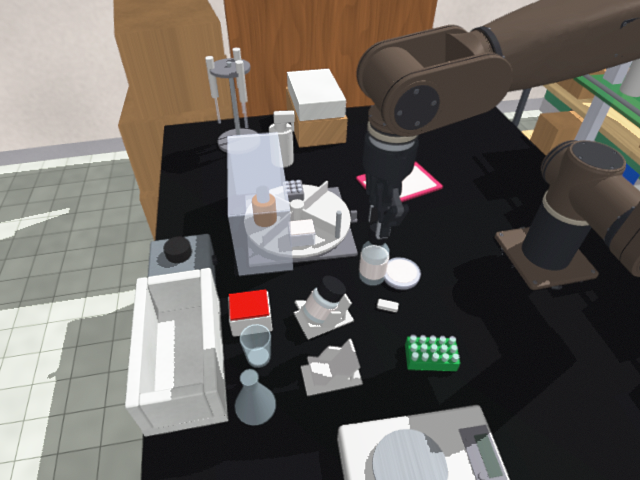

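```bash
sed -i '/^B=\[/,$d' m3.py; sed -n '/^def draw/,$p' m3.py > d.py; sed -i '1i from h import *' d.py; python3 - <<'E'
from d import *
s=read_camera("scene");st=get_state();p=np.array(st["eef_pos"])
B=[(0,.024,(0,255,0)),(.062,.024,(0,255,255)),(.095,.016,(255,0,0)),(.125,.016,(0,0,255))]
draw(s,"ovg",(335,200,75,90),[(p-[0,0,.088],0,0,B)])
E
```

```text
(no output)
```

View pics/ovg.png

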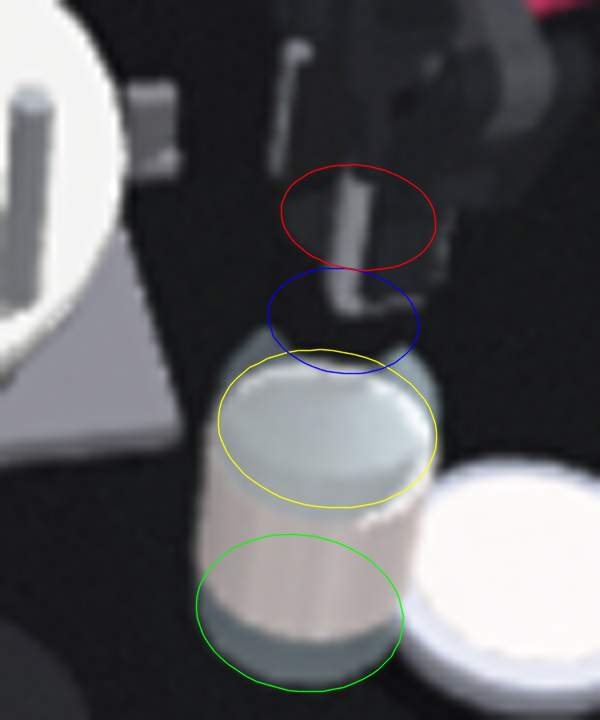

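Call:
arm_command:
  steps:
    - [[0,0,0],[0.0,-0.03,0.0],-1]
    - [[0,0,0],[0.003,-0.08,0.005],-1]
    - [[0,0,0],[0.006,-0.14,0.01],-1]
    - [[0,0,0],[0.009,-0.2,0.015],-1]
    - [[0,0,0],[0.0116,-0.26,0.02],-1]
    - [[0,0,0],[0.0116,-0.31,0.02],-1]
    - [[0,0,0],[0.0116,-0.34,0.02],-1]
    - [[0,0,0],[0.0116,-0.351,0.02],-1]
    - [[0,0,0],[0.0116,-0.351,0.05],-1]
    - [[0,0,0],[0.0116,-0.351,0.08],-1]
    - [[0,0,0],[0.0116,-0.351,0.1],-1]
    - [[0,0,0],[0.0116,-0.351,0.1],-1]

```text
time: 13.45
eef_pos: [0.5138, -0.229, 0.1671]
tcp_rot: [-0.011, 1.0, 0.002, -0.002]
contact_force: [0.1, -0.6, -1.0]
opening: 0.339
```

```bash
python3 - <<'E'
from d import *
rows([([.5152,-.2318,.118],rot(91))])
t=read_camera("top");s=read_camera("scene");st=get_state();p=np.array(st["eef_pos"])
B=[(0,.024,(0,255,0)),(.125,.016,(0,0,255))]
F=[(0,.024,(255,0,255))]
draw(s,"ovh",(290,150,80,90),[(p-[0,0,.088],0,0,B),(np.array([.5152,-.2318,.03]),0,0,F),(np.array([.599,-.2373,.065]),0,0,[(0,.018,(255,255,0))])])
draw(t,"ovi",(330,200,100,75),[(p-[0,0,.088],0,0,B),(np.array([.5152,-.2318,.03]),0,0,F),(np.array([.599,-.2373,.03]),0,0,[(0,.14,(255,255,0))])])
E
```

```text
t 13.45 pos [ 0.5138 -0.229   0.1671] yaw 91.2 tilt 0.28 F [ 0.1 -0.6 -1. ] open 0.339 q [-0.6   0.07  1.89  0.    1.19 -2.19]
[0.003, -0.004, 0.004] [-0.0015, -0.003, 0.049]
```

View pics/ovh.png

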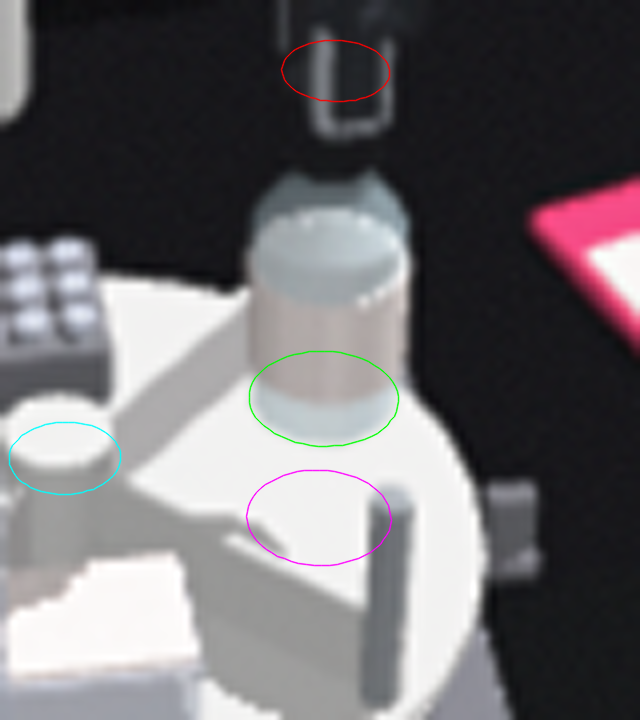

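View pics/ovi.png

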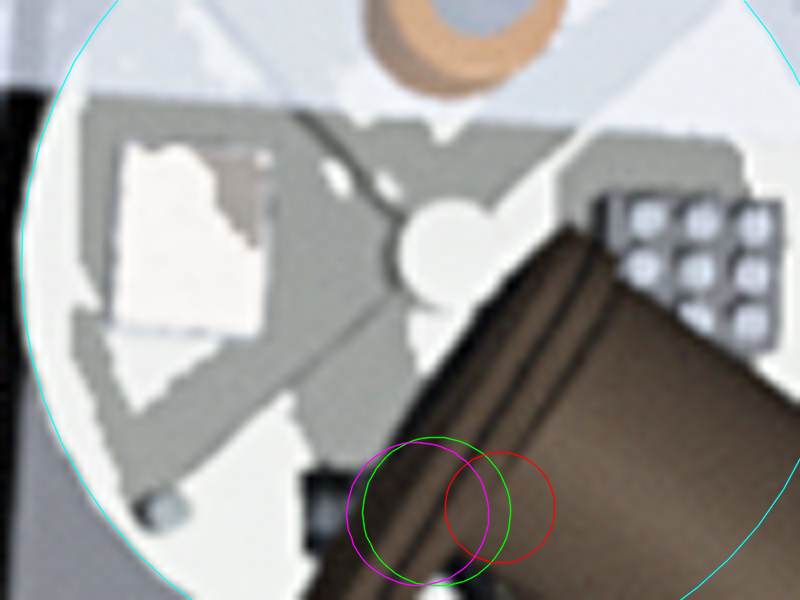

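Call:
arm_command:
  steps:
    - [[0,0,0],[-0.002,-0.003,0.01],-1]
    - [[0,0,0],[-0.002,-0.003,0.022],-1]
    - [[0,0,0],[-0.002,-0.003,0.034],-1]
    - [[0,0,0],[-0.002,-0.003,0.04],-1]
    - [[0,0,0],[-0.002,-0.003,0.043],-1]
    - [[0,0,0],[-0.002,-0.003,0.045],-1]
    - [[0,0,0],[-0.002,-0.003,0.045],-1]

```text
time: 14.42
eef_pos: [0.5176, -0.2335, 0.1252]
tcp_rot: [-0.01, 1.0, -0.0, 0.001]
contact_force: [-0.6, -0.5, -1.6]
opening: 0.337
```

```bash
python3 - <<'E'
from h import *
rows([([.516,-.2318,.118],rot(91))])
s=read_camera("scene");crop(s,290,150,80,90,"s9",7)
E
```

```text
t 14.43 pos [ 0.5176 -0.2335  0.1252] yaw 91.2 tilt 0.08 F [-0.6 -0.5 -1.6] open 0.337 q [-0.6   0.13  1.91  0.    1.1  -2.19]
[-0.0, 0.001, 0.003] [0.0016, 0.0017, 0.0072]
```

View pics/s9.png

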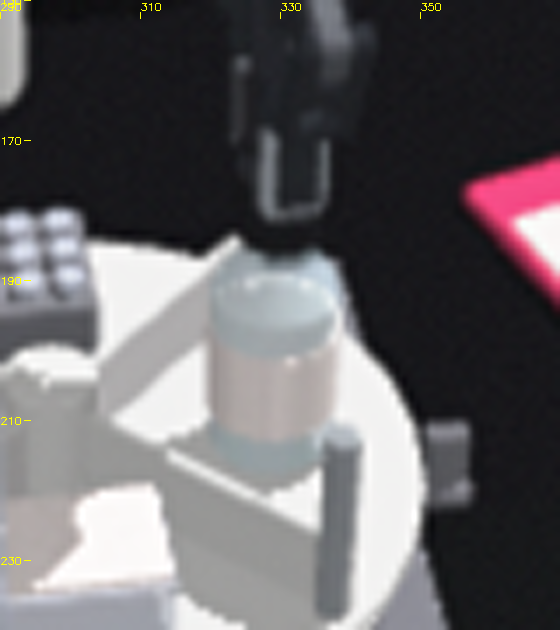

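Bottle is over the bay, a few mm above the floor. Lowering in small steps.

Call:
arm_command:
  steps:
    - [[0,0,0],[0.001,0.001,0.002],-1]
    - [[0,0,0],[0.001,0.001,0.003],-1]
    - [[0,0,0],[0.001,0.001,0.004],-1]
    - [[0,0,0],[0.001,0.001,0.004],-1]

```text
time: 14.98
eef_pos: [0.5166, -0.2325, 0.1212]
tcp_rot: [-0.01, 1.0, -0.0, 0.001]
contact_force: [0.3, 0.8, -1.1]
opening: 0.338
```

Call:
arm_command:
  steps:
    - [[0,0,0],[0,0,0.001],-1]
    - [[0,0,0],[0,0,0.0015],-1]
    - [[0,0,0],[0,0,0.0015],-1]

```text
time: 15.35
eef_pos: [0.5166, -0.2325, 0.1197]
tcp_rot: [-0.01, 1.0, -0.0, 0.001]
contact_force: [0.1, -0.2, -1.1]
opening: 0.336
```

Call:
arm_command:
  steps:
    - [[0,0,0],[0,0,0.001],-1]
    - [[0,0,0],[0,0,0.001],-1]

```text
time: 15.6
eef_pos: [0.5167, -0.2326, 0.1188]
tcp_rot: [-0.01, 1.0, -0.0, 0.001]
contact_force: [0.8, 0.5, -1.2]
opening: 0.338
```

Call:
arm_command:
  steps:
    - [[0,0,0],[0,0,0.001],-1]
    - [[0,0,0],[0,0,0.001],-1]

```text
time: 15.85
eef_pos: [0.5171, -0.2328, 0.1188]
tcp_rot: [-0.01, 1.0, -0.0, 0.001]
contact_force: [-1.2, -0.3, 3.9]
opening: 0.34
```

Call:
arm_command:
  steps:
    - [[0,0,0],[0,0,0.0],-0.2]
    - [[0,0,0],[0,0,0.0],0.1]
    - [[0,0,0],[0,0,0.0],0.3]
    - [[0,0,0],[0,0,0.0],0.3]
    - [[0,0,0],[0,0,-0.02],0.3]
    - [[0,0,0],[0,0,-0.05],0.3]
    - [[0,0,0],[0,0,-0.09],0.3]
    - [[0,0,0],[0,0,-0.14],0.3]
    - [[0,0,0],[0,0.05,-0.14],0.3]
    - [[0,0,0],[0,0.11,-0.14],0.3]
    - [[0,0,0],[0,0.17,-0.14],0.3]
    - [[0,0,0],[0,0.2,-0.14],0.3]

```text
time: 17.35
eef_pos: [0.5125, -0.0302, 0.2606]
tcp_rot: [-0.012, 1.0, -0.001, 0.003]
contact_force: [0.0, -0.9, 0.4]
opening: 0.649
```

```bash
python3 - <<'E'
from h import *
Q,a=rotlean(13.7,30);cap=np.array([.5745,.0631,.1013])
rows([(cap+.08*a,Q),(cap-.034*a,Q)])
t=read_camera("top");s=read_camera("scene");cv2.imwrite('pics/s10.png',cv2.cvtColor(s['frame'],cv2.COLOR_RGB2BGR));crop(t,310,150,160,145,'t10',5)
E
```

```text
t 17.35 pos [ 0.5125 -0.0302  0.2606] yaw 91.3 tilt 0.3 F [ 0.  -0.9  0.4] open 0.649 q [-0.26 -0.12  1.9   0.    1.35 -1.85]
[-0.058, -0.517, -0.21] [-0.0246, 0.0834, 0.09]
[-0.058, -0.517, -0.21] [-0.0798, 0.0957, 0.189]
```

View pics/s10.png

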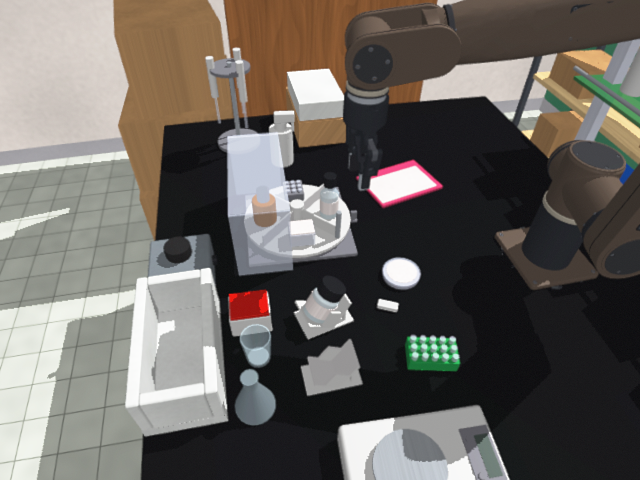

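View pics/t10.png

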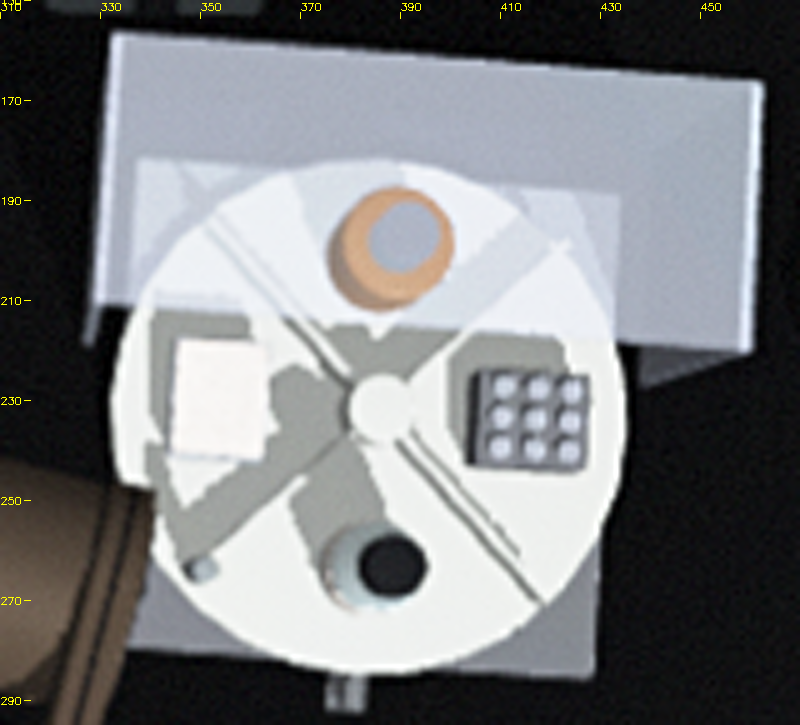

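Call:
arm_command:
  steps:
    - [[-0.03,-0.26,-0.1],[-0.01,0.04,0.04],1]
    - [[-0.05,-0.45,-0.18],[-0.02,0.07,0.075],1]
    - [[-0.058,-0.517,-0.21],[-0.0246,0.0834,0.09],1]
    - [[-0.058,-0.517,-0.21],[-0.0246,0.0834,0.09],1]
    - [[-0.058,-0.517,-0.21],[-0.0246,0.0834,0.09],1]
    - [[-0.058,-0.517,-0.21],[-0.0246,0.0834,0.09],1]

```text
time: 18.2
eef_pos: [0.5386, 0.0526, 0.1744]
tcp_rot: [-0.116, 0.958, 0.03, 0.259]
contact_force: [0.4, 0.6, 0.3]
opening: 1.001
```

```bash
python3 - <<'E'
from h import *
Q,a=rotlean(13.7,30);cap=np.array([.5745,.0631,.1013])
rows([(cap+.08*a,Q),(cap-.037*a,Q)])
s=read_camera("scene");crop(s,280,220,130,125,"s11",5)
E
```

```text
t 18.2 pos [0.5386 0.0526 0.1744] yaw 103.7 tilt 30.26 F [0.4 0.6 0.3] open 1.001 q [-0.2  -0.29  2.27  0.34  0.7  -2.23]
[-0.002, 0.004, 0.001] [0.0042, 0.0017, 0.002]
[-0.002, 0.004, 0.001] [0.0047, 0.0019, 0.119]
```

View pics/s11.png

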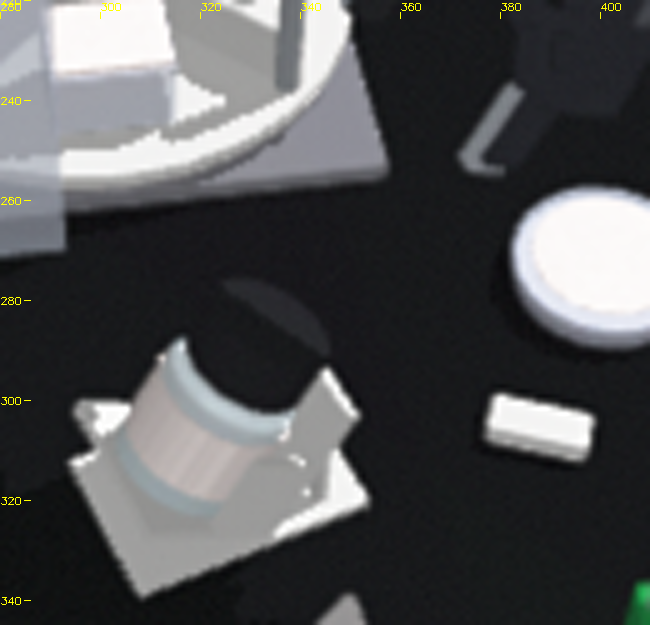

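Call:
arm_command:
  force: 45
  steps:
    - [[0,0.004,0],[0.004,0.002,0.02],1]
    - [[0,0.004,0],[0.0045,0.002,0.05],1]
    - [[0,0.004,0],[0.0045,0.002,0.08],1]
    - [[0,0.004,0],[0.0045,0.002,0.1],1]
    - [[0,0.004,0],[0.0045,0.002,0.112],1]
    - [[0,0.004,0],[0.0045,0.002,0.118],1]
    - [[0,0.004,0],[0.0045,0.002,0.118],1]

```text
time: 19.12
eef_pos: [0.5921, 0.0677, 0.07]
tcp_rot: [-0.116, 0.959, 0.03, 0.257]
contact_force: [0.1, -0.5, -0.5]
opening: 0.997
```

```bash
python3 - <<'E'
from h import *
Q,a=rotlean(13.7,30);cap=np.array([.5745,.0631,.1013])
rows([(cap-.037*a,Q)])
s=read_camera("scene");crop(s,280,240,110,110,"s12",5);t=read_camera("top");crop(t,220,180,110,110,"t12",5)
E
```

```text
t 19.12 pos [0.5921 0.0677 0.07  ] yaw 103.7 tilt 30.01 F [ 0.1 -0.5 -0.5] open 0.997 q [-0.15  0.03  2.22  0.45  0.45 -2.32]
[-0.001, 0.0, 0.001] [0.0001, -0.0003, 0.0008]
```

View pics/s12.png

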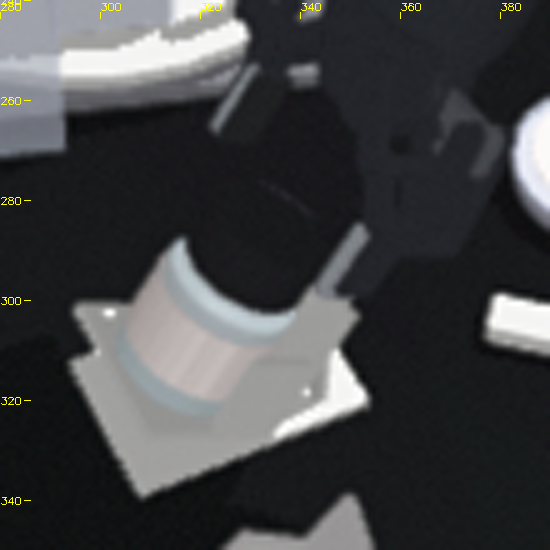

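View pics/t12.png

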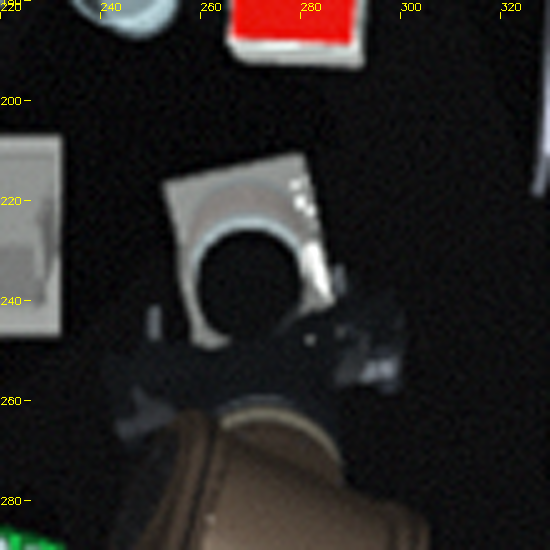

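Call:
arm_command:
  force: 55
  steps:
    - [[0,0,0],[0,0,0],0.2]
    - [[0,0,0],[0,0,0],-1]
    - [[0,0,0],[0,0,0],-1]
    - [[0,0,0],[0,0,0],-1]
    - [[0,0,0],[0,0,0],-1]
    - [[0,0,0],[0,0,0],-1]

```text
time: 19.98
eef_pos: [0.5922, 0.0674, 0.0719]
tcp_rot: [-0.116, 0.959, 0.03, 0.258]
contact_force: [-9.7, -3.3, 9.8]
opening: 0.608
```

```bash
python3 - <<'E'
from h import *
rows([([.53,.2,.25],rot(100)),([.5355,.4238,.22],rot(100))])
s=read_camera("scene");crop(s,280,240,110,110,"s13",5)
E
```

```text
t 19.98 pos [0.5922 0.0674 0.0719] yaw 103.8 tilt 30.1 F [-9.7 -3.3  9.8] open 0.608 q [-0.15  0.02  2.22  0.45  0.45 -2.32]
[0.014, 0.525, 0.065] [-0.0646, 0.1431, -0.1689]
[0.014, 0.525, 0.065] [-0.1005, 0.3592, -0.1141]
```

View pics/s13.png

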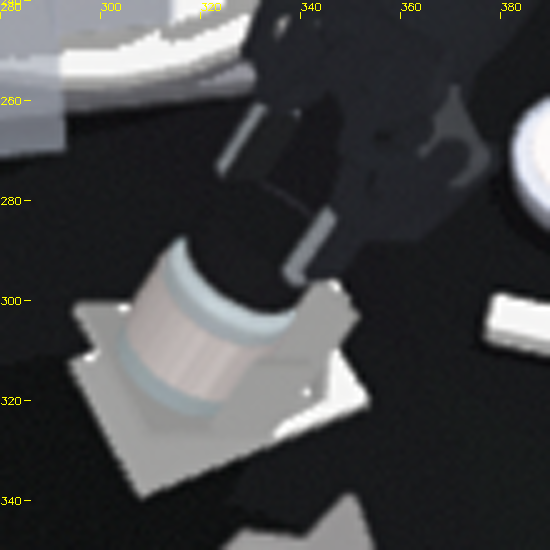

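Call:
arm_command:
  steps:
    - [[0,0,0],[-0.001,0,-0.008],-1]
    - [[0,0,0],[-0.002,0,-0.025],-1]
    - [[0,0,0],[-0.003,0,-0.05],-1]
    - [[0,0,0],[-0.003,0,-0.08],-1]
    - [[0,0,0],[-0.003,0,-0.105],-1]
    - [[0,0.1,0.01],[-0.012,0.01,-0.13],-1]
    - [[0,0.2,0.02],[-0.025,0.03,-0.145],-1]
    - [[0.005,0.3,0.03],[-0.04,0.06,-0.155],-1]
    - [[0.01,0.4,0.05],[-0.05,0.09,-0.165],-1]
    - [[0.014,0.48,0.06],[-0.06,0.12,-0.169],-1]
    - [[0.014,0.525,0.065],[-0.0646,0.143,-0.169],-1]
    - [[0.014,0.525,0.065],[-0.0646,0.143,-0.169],-1]

```text
time: 21.52
eef_pos: [0.5298, 0.2012, 0.2497]
tcp_rot: [-0.088, 0.996, 0.0, -0.0]
contact_force: [0.2, -0.6, -1.6]
opening: 0.6
```

```bash
python3 - <<'E'
from d import *
rows([([.5355,.4238,.22],rot(100)),([.5355,.4238,.14],rot(100))])
s=read_camera("scene");st=get_state();p=np.array(st["eef_pos"])
J=[(0,.03,(0,255,0)),(.052,.03,(0,255,255)),(.06,.028,(255,0,0)),(.086,.028,(0,0,255))]
u=proj(s,p)[0];draw(s,"ovj",(int(u[0])-40,int(u[1])-40,85,90),[(p-[0,0,.049],0,0,J)])
E
```

```text
t 21.52 pos [0.5298 0.2012 0.2497] yaw 100.1 tilt 0.03 F [ 0.2 -0.6 -1.6] open 0.6 q [ 0.18  0.01  1.8   0.    1.33 -1.56]
[0.0, -0.0, 0.002] [-0.0448, 0.2181, 0.0297]
[0.0, -0.0, 0.002] [-0.0448, 0.2181, 0.1097]
```

View pics/ovj.png

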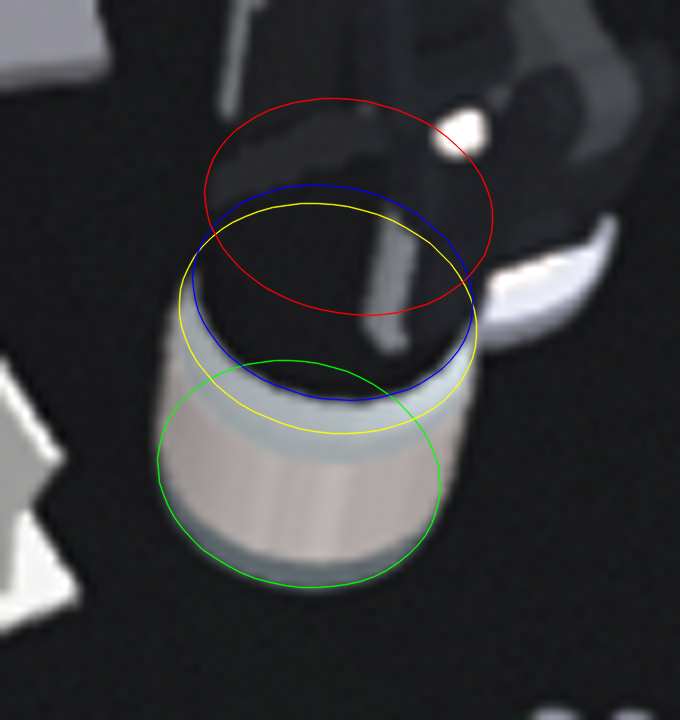

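Call:
arm_command:
  steps:
    - [[0,0,0],[-0.006,0.03,0.0],-1]
    - [[0,0,0],[-0.016,0.08,0.01],-1]
    - [[0,0,0],[-0.027,0.13,0.02],-1]
    - [[0,0,0],[-0.037,0.18,0.03],-1]
    - [[0,0,0],[-0.042,0.205,0.03],-1]
    - [[0,0,0],[-0.0448,0.218,0.03],-1]
    - [[0,0,0],[-0.0448,0.218,0.05],-1]
    - [[0,0,0],[-0.0448,0.218,0.08],-1]
    - [[0,0,0],[-0.0448,0.218,0.1],-1]
    - [[0,0,0],[-0.0448,0.218,0.112],-1]
    - [[0,0,0],[-0.0448,0.218,0.115],-1]
    - [[0,0,0],[-0.0448,0.218,0.115],-1]

```text
time: 23.08
eef_pos: [0.5359, 0.4227, 0.1352]
tcp_rot: [-0.088, 0.996, 0.0, 0.0]
contact_force: [0.6, -0.3, -1.8]
opening: 0.607
```

```bash
python3 - <<'E'
from d import *
rows([([.5355,.4238,.121],rot(100))])
s=read_camera("scene");t=read_camera("top");st=get_state();p=np.array(st["eef_pos"])
crop(s,330,360,160,120,"s14",5);crop(t,70,180,130,140,"t14",4)
E
```

```text
t 23.07 pos [0.5359 0.4227 0.1352] yaw 100.1 tilt 0.04 F [ 0.6 -0.3 -1.8] open 0.607 q [ 0.52  0.36  1.61  0.    1.17 -1.23]
[0.0, 0.001, 0.001] [0.0003, 0.0011, 0.0142]
```

View pics/s14.png

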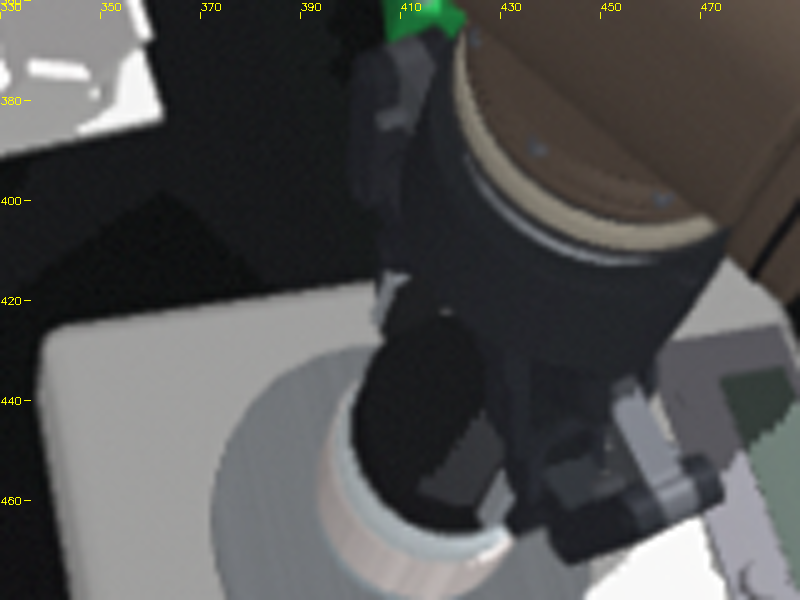

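View pics/t14.png

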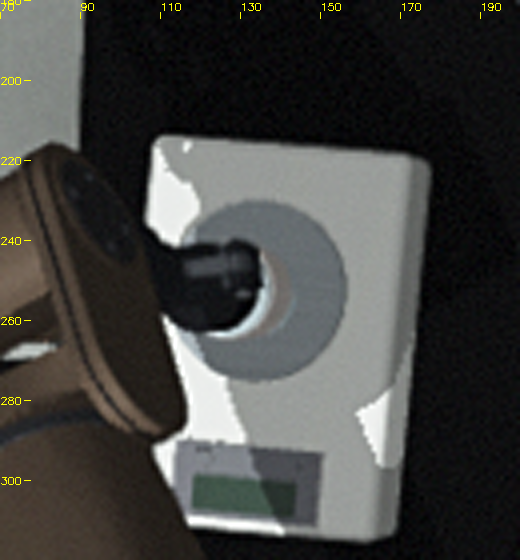

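Call:
arm_command:
  steps:
    - [[0,0,0],[0,0.001,0.004],-1]
    - [[0,0,0],[0,0.001,0.008],-1]
    - [[0,0,0],[0,0.001,0.01],-1]
    - [[0,0,0],[0,0.001,0.011],-1]
    - [[0,0,0],[0,0.001,0.011],-1]

```text
time: 23.8
eef_pos: [0.5359, 0.424, 0.1247]
tcp_rot: [-0.088, 0.996, 0.0, 0.001]
contact_force: [-0.2, 0.6, -2.8]
opening: 0.603
```

Call:
arm_command:
  steps:
    - [[0,0,0],[0,0,0.001],-1]
    - [[0,0,0],[0,0,0.0015],-1]

```text
time: 24.05
eef_pos: [0.5363, 0.4241, 0.1238]
tcp_rot: [-0.088, 0.996, 0.0, 0.001]
contact_force: [-0.8, -1.4, 1.6]
opening: 0.603
```

Call:
arm_command:
  steps:
    - [[0,0,0],[0,0,0.001],-1]
    - [[0,0,0],[0,0,0.001],-1]

```text
time: 24.3
eef_pos: [0.5366, 0.4241, 0.1238]
tcp_rot: [-0.088, 0.996, 0.0, 0.001]
contact_force: [-0.9, -1.4, 3.0]
opening: 0.605
```

Call:
arm_command:
  steps:
    - [[0,0,0],[0,0,0],0.4]
    - [[0,0,0],[0,0,0],0.7]
    - [[0,0,0],[0,0,0],1]
    - [[0,0,0],[0,0,0],1]
    - [[0,0,0],[0,0,-0.02],1]
    - [[0,0,0],[0,0,-0.05],1]
    - [[0,0,0],[0,0,-0.09],1]
    - [[0,0,0],[0,0,-0.14],1]
    - [[0,0,0],[0.0,-0.06,-0.16],1]
    - [[0,0,0],[0,-0.12,-0.16],1]
    - [[0,0,0],[0,-0.18,-0.16],1]
    - [[0,0,0],[0,-0.22,-0.16],1]

```text
time: 25.8
eef_pos: [0.5752, 0.205, 0.2858]
tcp_rot: [-0.087, 0.996, 0.0, 0.003]
contact_force: [0.7, 0.3, 0.9]
opening: 1.002
```

```bash
python3 - <<'E'
from d import *
rows([])
s=read_camera("scene");t=read_camera("top")
for n,c in(("s15",s),("t15",t)): cv2.imwrite(f'pics/{n}.png',cv2.cvtColor(c['frame'],cv2.COLOR_RGB2BGR))
crop(t,90,190,100,120,"t15c",5)
E
```

```text
t 25.8 pos [0.5752 0.205  0.2858] yaw 100.0 tilt 0.33 F [0.7 0.3 0.9] open 1.002 q [ 0.18  0.09  1.65  0.    1.39 -1.57]
```

View pics/s15.png

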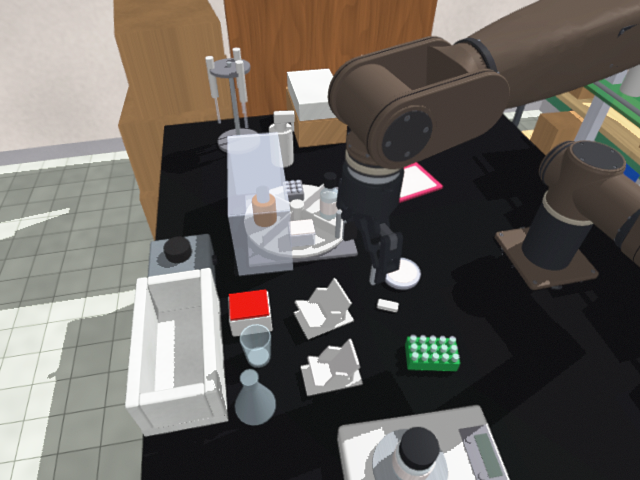

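View pics/t15.png

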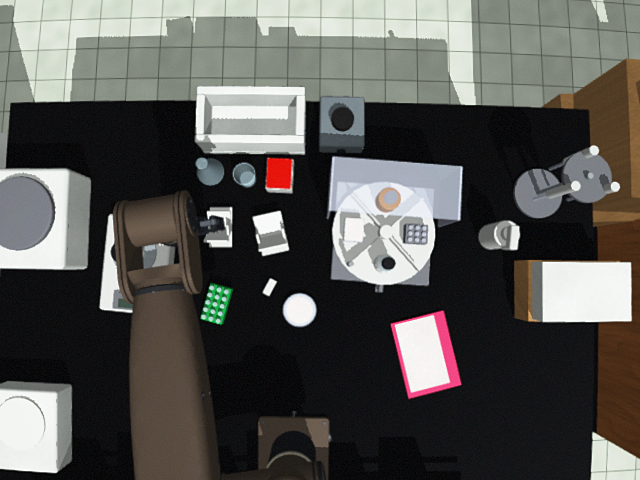

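View pics/t15c.png

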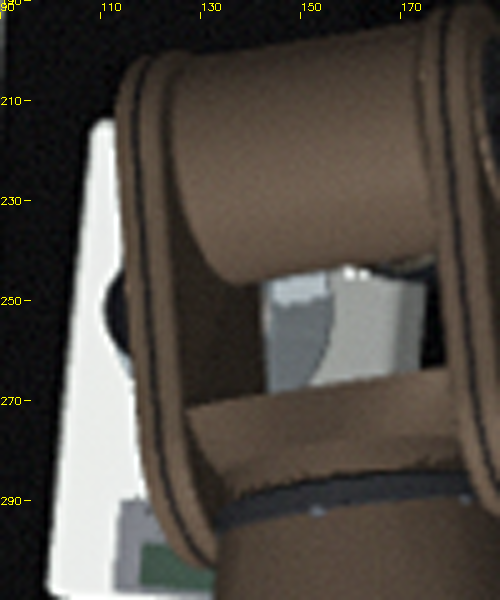

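Call:
arm_command:
  steps:
    - [[0,0,0],[0,-0.06,0],1]
    - [[0,0,0],[0,-0.12,0],1]
    - [[0,0,0],[0,-0.16,0],1]
    - [[0,0,0],[0,-0.16,0],1]
    - [[0,0,0],[0,-0.16,0],1]

```text
time: 26.52
eef_pos: [0.6031, 0.0472, 0.2866]
tcp_rot: [-0.086, 0.996, 0.0, 0.003]
contact_force: [0.3, 0.1, 0.3]
opening: 1.005
```

```bash
python3 - <<'E'
from d import *
rows([])
s=read_camera("scene");t=read_camera("top")
J=[(.086,.028,(0,0,255)),(0,.03,(0,255,0)),(0,.06,(255,255,0))]
c=np.array([.5355,.4238,.072])
draw(t,"ovt",(95,205,80,75),[(c,0,0,J)]);draw(s,"ovs",(360,415,100,65),[(c,0,0,J)])
B=[(0,.024,(0,255,0)),(.125,.016,(0,0,255))]
draw(t,"ovb",(340,210,90,85),[(np.array([.5155,-.2318,.03]),0,0,B)])
g=cv2.cvtColor(t["frame"],cv2.COLOR_RGB2GRAY);m=(g<70).astype(np.uint8);sub=m[215:290,100:165]
n,l,st,ce=cv2.connectedComponentsWithStats(sub)
for i in range(1,n):
    if st[i,4]>150: print(st[i],ce[i]+[100,215],onz(t,[ce[i]+[100,215]],.158))
p=onz(t,[[350.4,263.4]],.113)
E
```

```text
t 26.52 pos [0.6031 0.0472 0.2866] yaw 99.8 tilt 0.39 F [0.3 0.1 0.3] open 1.005 q [-0.09  0.08  1.66  0.    1.39 -1.83]
[  0   0   9  75 322] [102.25776398 240.55590062] [[0.56203874 0.47332393 0.158     ]]
[ 11  26  25  22 433] [122.87297921 251.48267898] [[0.53579174 0.42003867 0.158     ]]
```

View pics/ovt.png

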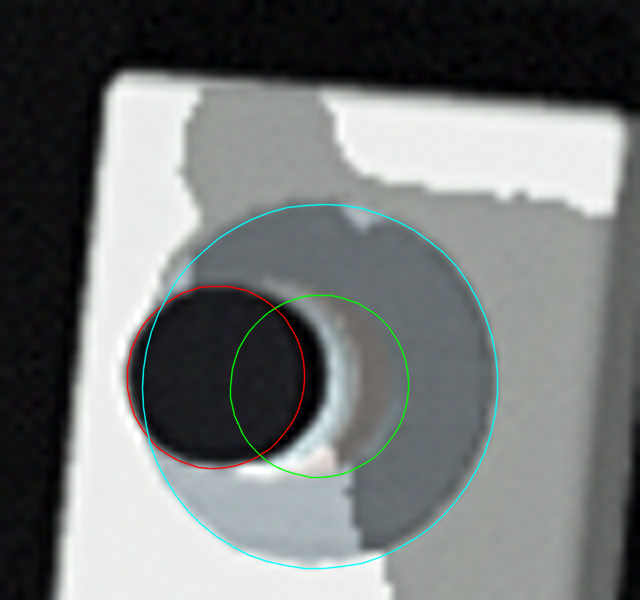

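View pics/ovs.png

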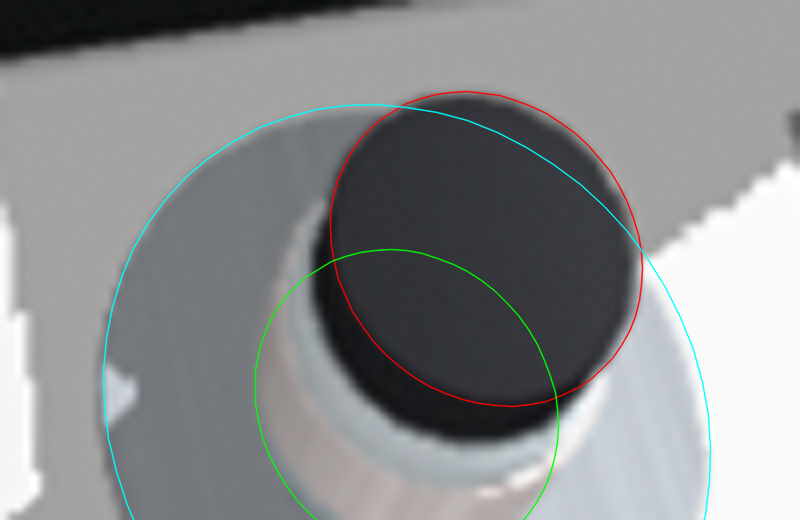

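View pics/ovb.png

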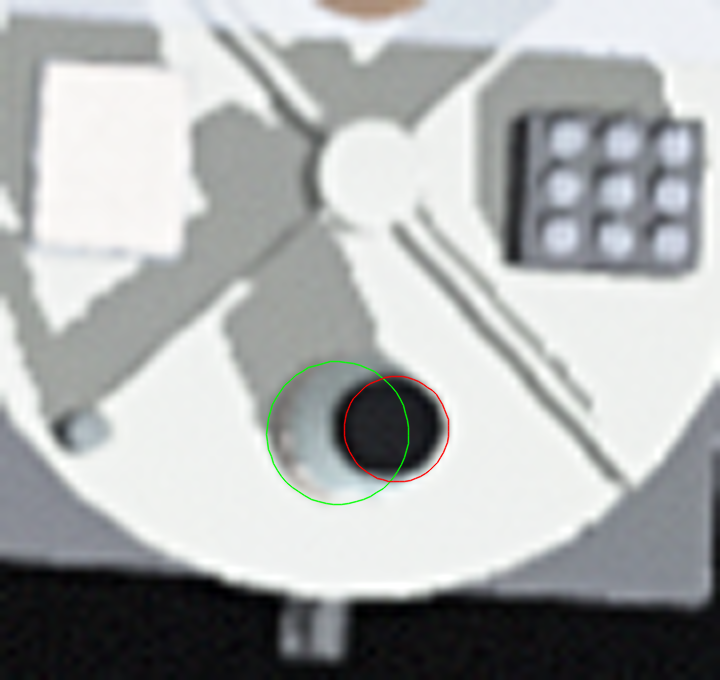

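```bash
python3 -c "
from plant import *
print(sign_off()); print(get_state()['time'])"
```

```text
the job is handed in; nothing more can be done
None
the job is handed in; nothing more can be done
```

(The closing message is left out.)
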